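# Stack a spring pack and pin it on the assembly block

### The arm

A 7-joint arm with a two-finger parallel gripper is mounted at the origin on the work surface. World frame = base frame: x ahead of the robot, y to its left, z up, the work surface at z = 0. Lengths are in mm, angles in rad, forces in N, time in s.
With the tool pointing down it reaches from about 425 to 925 mm from the base axis. Payload 6.8 kg.
Tool frame: the origin (TCP) lies at the very end of the fingers, on their centre line; the grasp point (between the pads) lies 19 mm behind it (manip.pinch_z is the distance from the TCP to the grasp point, in mm); x points along the fingers, y is the direction in which the jaws open and shut, and the axes are right-handed (so a half turn about x gives the same grasp; the last joint's range is limited). The gripper opens to 85 mm and grips with 20 to 120 N. Pads are 22 mm wide; open, the fingers measure 114 mm over their backs; the gripper's body (76 mm by 85 mm) begins 54 mm behind the grasp point. The pads swing forward as they close: fully open they stand 13 mm farther back than shut.
Start: joints at [1.071, 0.477, 0.022, 1.555, -0.011, 1.109, -0.083], TCP at [257.761, -623.864, 231.308] pointing down, gripper open.
Joint ranges: [-2.96, 2.96], [-0.34, 2.1], [-1.41, 1.46], [0.24, 2.44], [-1.37, 4.51], [0.17, 1.92], [-2.96, 2.96]. Speed limits (rad/s): [2.39, 2.39, 3.14, 3.14, 3.14, 3.14, 3.14].

### API

Orientations are given as a unit quaternion [w, x, y, z].
In Python, from rig import manip gives the robot as it stands.
- The arm moves only by the tool servo_tool, never from a script. Its argument "deltas" is a list of rows, each a list of 2 entries, a list of its own where there are three numbers: the shift along the tool's x, y, z scaled (see below), then the turn, a rotation vector about the tool's x, y, z scaled (see below). A call has 1 to 8 rows; each row is the pose to reach, as a shift and turn from the pose commanded when the call began, along the tool's axes at that moment, turning the shorter way round; what a row does not reach only later rows make up. The controller multiplies each number of a shift by 75 cm and each number of a turn by 360 degrees. A row lasts 1/8 s, in which the tool goes at most 62.5 mm and 10.7 degrees, less where a joint would pass 70% of its speed; a pose out of reach is approached as far as the arm can. A call with a number of a shift or a turn outside -1 to 1 is refused whole. A call with a gripper value outside its range is refused whole. "grip" is the opening, from -1 (shut) to 1 (fully open), set as the call begins (left out, the last holds). The fingers move at their own pace and stop on an object; "newtons" is the grip in N (left out, the last holds). Time passes only in rows, so rows that repeat a pose let the fingers close. It gives the time, the measured TCP pose, the force and the opening at its end, in the units of the state.
- manip.observe(): the state, without advancing time (a new reading comes with each control period).
- manip.capture(name): name is "side" or "top"; returns the picture (480x640x3 uint8, blue, green, red); there is no depth.
- manip.get_calibration(name): a dict with "intrinsics" (3x3 intrinsics, pixels), "T" (4x4, takes a point from camera to world coordinates). Camera axes: x right, y down, z forward; pixel columns grow to the right and rows downward; lengths in mm; the calibration is good to about 2 mm. A picture is of the moment at which its call begins. get_calibration takes no time and is no camera call.
- manip.finish_job(): hands the job in, once; it reports no verdict.
The state is a dict: "time": time; "qpos": joint angles; "joint_velocities": joint speeds; "joint_efforts": joint torques, N m; "ee_pos": TCP position; "ee_rot": TCP orientation; "ft_force": force on the tool from outside, world axes, zero at the start; "moment": the same for the moment, N m; "grip_width": opening from 0.0 (shut) to 1.0 (fully open).
Only numpy, scipy, OpenCV 4.12 (cv2) and the standard library are available. Lean on these libraries where they do the work, as an engineer would, in place of code of your own. Each camera call takes 0.05 s, during which the arm holds its last target.

### The job

Build the spring pack on the steel assembly block: lay the longest of the three drilled leaves flat on the block, then the middle one on it, then the shortest on top, all lengthwise along the block with their holes lined up over the block's hole, letting go of each. Then draw the steel pin out of its slanted rack and push it down through all three leaves into the block until its head sits on the top leaf, and let go. Leave the other things on the bench where they are.

Things in the scene. Friction and masses are not known exactly. Their poses are not given: they have to be found in the camera images.
- long_mid (a point): Loose dark steel flat bar (spring leaf), 180 x 40 x 10 mm, about 550 g, one 15 mm round hole straight through its centre; both faces alike; starts flat on the bench. This point: middle of the leaf, on the hole's axis, 5 mm above the underside. x along its length, y across its width, z up through the hole.
- middle_mid (a point): Loose dark steel flat bar (spring leaf), 140 x 40 x 10 mm, about 430 g, one 15 mm round hole straight through its centre; both faces alike; starts flat on the bench. This point: middle of the leaf, on the hole's axis, 5 mm above the underside. x along its length, y across its width, z up through the hole.
- short_mid (a point): Loose dark steel flat bar (spring leaf), 100 x 40 x 10 mm, about 300 g, one 15 mm round hole straight through its centre; both faces alike; starts flat on the bench. This point: middle of the leaf, on the hole's axis, 5 mm above the underside. x along its length, y across its width, z up through the hole.
- pin: Loose bright steel pin, 180 g: 12 mm round shank, 70 mm long, the last 10 mm tapering to a 6 mm nose; above it a round head to grip, 24 mm dia, 38 tall. Origin: centre of the nose; z towards the head (head from z = 70 to 108 mm). Starts in the rack, 30 degrees from vertical, head's underside on the rack's face (55 mm of shank in the hole, 15 mm out below); slides freely along its axis.
- block_mouth (a point): Dark steel assembly block fixed to the bench, 130 long (x) x 100 wide (y) x 50 mm tall, flat top, on a 160 x 130 x 10 foot, with an upright blind hole of 14 mm diameter, 46 deep, in the centre of the top. This point: centre of the hole's mouth, level with the top. x along the block's length, y across, z up.
- rack_mouth (a point): Slanted wooden pin rack fixed to the bench: 130 x 100 mm base with a 60 x 70 x 55 mm wooden block on it, tipped 30 degrees so that its face and its 14.5 mm through hole lean to the rack's own +x, mostly away from the robot; cheeks beside it rise to 62 mm. This point: centre of the hole's upper mouth, about 83 mm above the bench. x, y level, z straight up.
- hammer: Bystander: hand hammer lying on the bench at the far left.
- wrench: Bystander: steel wrench lying at the far right.
- horseshoe: Bystander: steel horseshoe about 130 mm across lying at the far middle.
- jar: Bystander: glass jar, 64 mm diameter, 85 tall, upright, at the far left. Origin under its centre.
- offcut: Bystander: square steel offcut, 75 x 22 x 22 mm, on the robot's side of the bench. Origin under its centre, x along it.
- collar: Bystander: steel collar, 44 mm outside, 24 mm hole, 16 tall, on the robot's side of the bench. Origin under its centre.
- flatbar: Bystander: plain flat steel bar 120 x 35 x 8 mm WITHOUT a hole, lying beyond the leaves; not part of the pack. Origin under its centre, x along it.
Things that resemble listed ones, but are neither listed nor needed, are in the scene too. Of the things shaped like the part that bears rack_mouth, the wooden one is meant.

How it is judged:
By the outcome, as a careful person would: the job done as asked, in the order asked, and still so for the second after the job is handed in, with the robot touching nothing.
It also fails if it takes over 72 s, if anything falls off the work surface, if the arm or the gripper's body presses on something with over 40 N, if the wrist force passes 120 N, or if a joint passes its speed limit or range.

## Working session

There is one attempt and no reset: what is moved stays moved. The work goes in short steps, Python scripts to look and compute and a tool call to move; the robot and the scene stay as the last step left them, time stands still between calls to the robot, and variables do not carry over. Pictures are saved under pics/ and viewed, and the job is handed in when it is done.

Besides the shell and the picture viewer there is one more tool, called after "Emit:" by a JSON object that holds its "fn" and its "kwargs", one argument or row to a line. servo_tool: Moves the arm, as the interface text tells. Its arguments: {"type":"object","properties":{"deltas":{"type":"array","items":{"type":"array"}},"grip":{"type":"number"},"newtons":{"type":"number"}},"required":["deltas"]}

```bash
ls; mkdir -p pics; python3 - <<'E'
from rig import manip
import cv2
s=manip.observe(); print(s); print(manip.pinch_z)
for n in ("side","top"):
    cv2.imwrite(f"pics/{n}0.png",manip.capture(n)); c=manip.get_calibration(n); print(n,c)
E
```

```text
pics
{'time': 0.0, 'qpos': array([ 1.07088236,  0.47780155,  0.02237082,  1.55647435, -0.01146868,
        1.10929746, -0.0830838 ]), 'joint_velocities': array([-0.00154488, -0.00027935, -0.00073076, -0.00134995, -0.00014124,
        0.00137966,  0.00049144]), 'joint_efforts': array([ 6.33341242e-04, -5.96463454e+01,  1.60805717e+00, -2.81207514e+01,
        1.23662793e-02,  9.29043337e-03, -2.15229426e-05]), 'ee_pos': array([ 257.48783055, -623.30701409,  230.31569663]), 'ee_rot': array([-0.1370241 , -0.69338956, -0.13827789,  0.69376836]), 'ft_force': array([-0.33622145,  0.81932906, -0.24067967]), 'moment': array([-0.00661355, -0.02370484, -0.03960772]), 'grip_width': 1.001824244320883}
18.700000000000003
side {'intrinsics': array([[605.03156927,   0.        , 318.91628177],
       [  0.        , 605.03156927, 237.48372545],
       [  0.        ,   0.        ,   1.        ]]), 'T': array([[ 9.99883409e-01, -5.45306784e-03,  1.42629636e-02,
         5.08351652e+02],
       [-1.35240312e-02, -7.49947578e-01,  6.61359003e-01,
        -1.07672323e+03],
       [ 7.09003948e-03, -6.61474788e-01, -7.49933888e-01,
         1.21364345e+03],
       [ 0.00000000e+00,  0.00000000e+00,  0.00000000e+00,
         1.00000000e+00]])}
top {'intrinsics': array([[525.58989508,   0.        , 315.7126138 ],
       [  0.        , 525.58989508, 238.58090146],
       [  0.        ,   0.        ,   1.        ]]), 'T': array([[ 2.41795476e-02, -9.93174650e-01,  1.14102867e-01,
         3.96159590e+02],
       [-9.99646496e-01, -2.27578185e-02,  1.37464699e-02,
        -9.99444080e+01],
       [-1.10559131e-02, -1.14394915e-01, -9.93373832e-01,
         1.40908238e+03],
       [ 0.00000000e+00,  0.00000000e+00,  0.00000000e+00,
         1.00000000e+00]])}
```

View pics/side0.png

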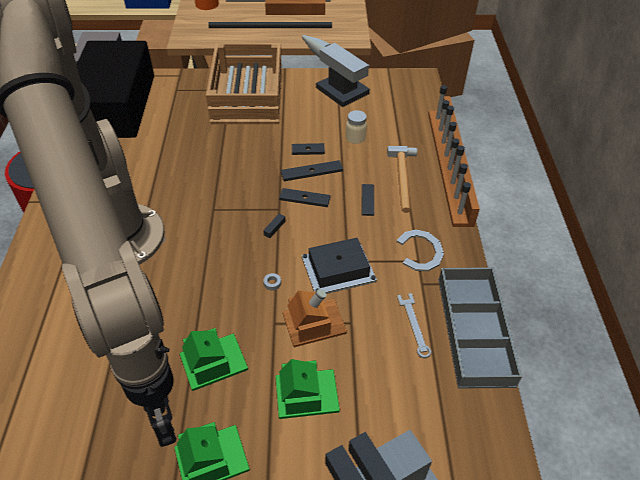

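View pics/top0.png

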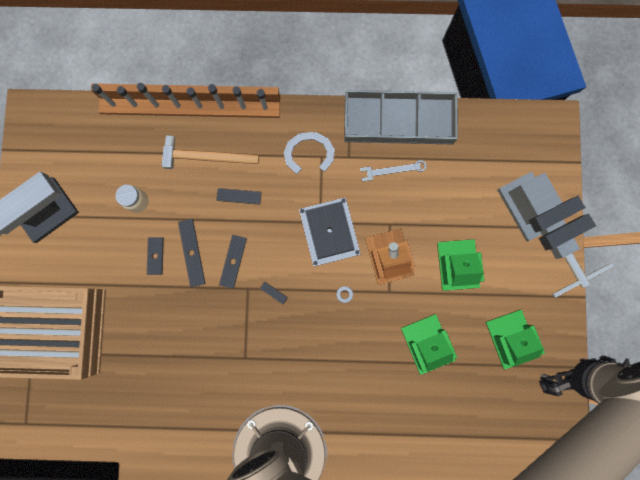

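The side picture shows the leaves at about (308,149) short, (311,171) long and (305,197) middle. The block is at (339,258) and the wooden rack with the pin at (315,300). The top picture shows them at (155,255), (192,252), (233,262), (329,231) and (392,252). I'll enlarge these next.

```bash
cat > h.py <<'E'
import numpy as np, cv2
from rig import manip
def ray(n,u,v,cal={}):
    c=manip.get_calibration(n); K=np.array(c["intrinsics"]); T=np.array(c["T"])
    d=T[:3,:3]@np.linalg.solve(K,[u,v,1]); return T[:3,3],d
def at(n,u,v,z):
    o,d=ray(n,u,v); return o+d*(z-o[2])/d[2]
def proj(n,p):
    c=manip.get_calibration(n); K=np.array(c["intrinsics"]); T=np.array(c["T"])
    q=K@(T[:3,:3].T@(np.array(p)-T[:3,3])); return q[:2]/q[2]
def crop(src,dst,x,y,w,h,k):
    im=cv2.imread(src)[y:y+h,x:x+w]; cv2.imwrite(dst,cv2.resize(im,None,fx=k,fy=k,interpolation=cv2.INTER_CUBIC))
E
python3 - <<'E'
from h import *
crop("pics/top0.png","pics/t_leaves.png",140,210,115,85,6)
crop("pics/top0.png","pics/t_block.png",290,190,130,100,6)
crop("pics/side0.png","pics/s_leaves.png",270,135,80,80,7)
crop("pics/side0.png","pics/s_block.png",275,230,110,120,5)
E
```

```text
(no output)
```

View pics/t_leaves.png

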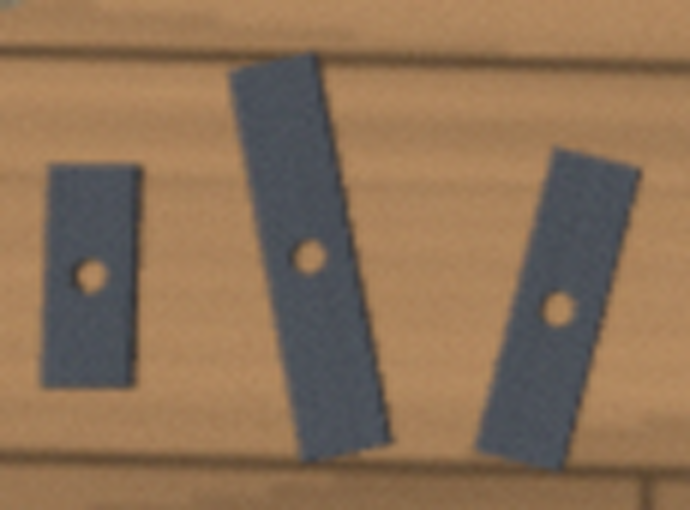

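View pics/t_block.png

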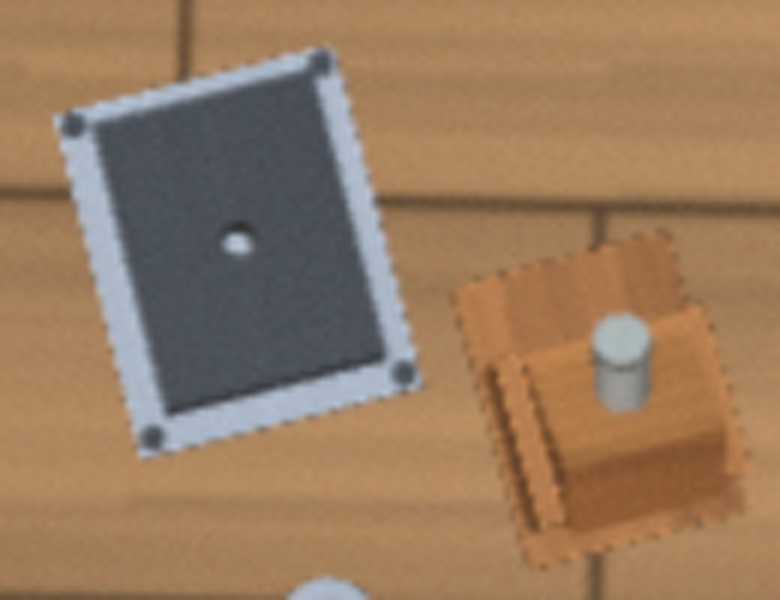

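View pics/s_leaves.png

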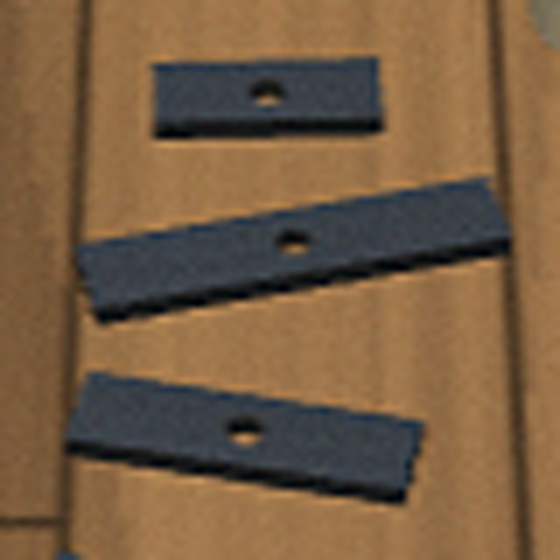

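View pics/s_block.png

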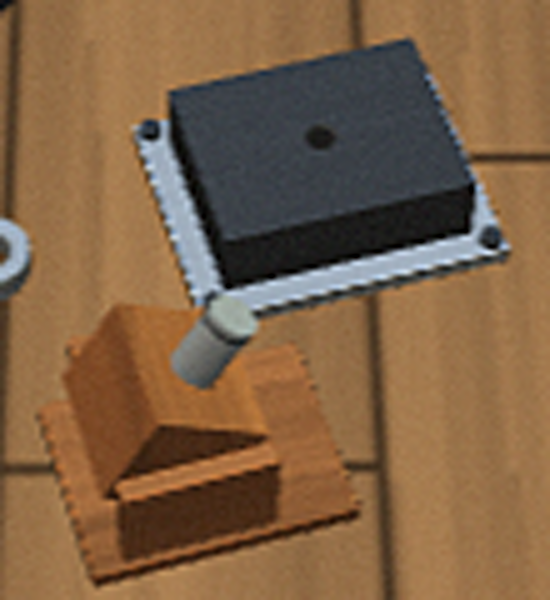

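```bash
python3 - <<'E'
from h import *
def cc(x,y,ox,oy,k): return (x+.5)/k-.5+ox,(y+.5)/k-.5+oy
def tri(pt,ps):
    A=[];b=[]
    for n,(u,v) in (("top",pt),("side",ps)):
        o,d=ray(n,u,v); d=d/np.linalg.norm(d); P=np.eye(3)-np.outer(d,d); A.append(P);b.append(P@o)
    x=np.linalg.lstsq(np.vstack(A),np.hstack(b),rcond=None)[0]; return x.round(1)
T=lambda x,y:cc(x,y,140,210,6); B=lambda x,y:cc(x,y,290,190,6)
S=lambda x,y:cc(x,y,270,135,7); R=lambda x,y:cc(x,y,275,230,5)
L={"short":([(48,165),(138,165),(130,386),(42,386)],(91,276),(267,93),[(153,64),(380,60),(383,122),(155,122)]),
"long":([(231,73),(314,54),(387,443),(304,460)],(309,257),(293,241),[(78,246),(488,178),(511,238),(100,309)]),
"mid":([(556,149),(639,170),(563,468),(478,448)],(558,309),(244,430),[(90,372),(424,424),(406,490),(68,440)])}
for n,(c,h,hs,cs) in L.items():
    P=np.array([at("top",*T(*q),10)[:2] for q in c]); Q=np.array([at("side",*S(*q),10)[:2] for q in cs])
    for m,X,hh in (("top",P,at("top",*T(*h),10)),("side",Q,at("side",*S(*hs),10))):
        r=cv2.minAreaRect(X.astype(np.float32)); print(n,m,"ctr",X.mean(0).round(1),"rect",np.round(r[1],1),round(r[2],1),"hole",hh.round(1))
    e=P[2]-P[1]; e2=P[3]-P[0]; print("  dir top",np.degrees(np.arctan2(*(e)[::-1])).round(1),np.degrees(np.arctan2(*e2[::-1])).round(1),"tri hole",tri(T(*h),S(*hs)))
    if n!="mid":pass
    e=Q[1]-Q[0]; e2=Q[2]-Q[3]; print("  dir side",np.degrees(np.arctan2(*(e)[::-1])).round(1),np.degrees(np.arctan2(*e2[::-1])).round(1))
bt=[(94,125),(313,72),(384,355),(165,413)]; bs=[(170,92),(412,40),(475,183),(218,240)]
for z in (50,60):
  for m,X,hh in (("top",np.array([at("top",*B(*q),z)[:2] for q in bt]),at("top",*B(238,240),z)),("side",np.array([at("side",*R(*q),z)[:2] for q in bs]),at("side",*R(320,138),z))):
    r=cv2.minAreaRect(X.astype(np.float32)); print("block",z,m,X.mean(0).round(1),np.round(r[1],1),round(r[2],1),hh.round(1))
    print([np.degrees(np.arctan2(*(X[(i+1)%4]-X[i])[::-1])).round(1) for i in range(4)])
print("tri block",tri(B(238,240),R(320,138)),[tri(B(*bt[i]),R(*bs[i])) for i in range(0)])
print("pin head top",tri(B(622,337),R(232,316)), "pin base",tri(B(621,395),R(193,368)))
E
```

```text
short top ctr [501.6 350.1] rect [99.  40.5] 1.3 hole [501.2 349.4  10. ]
short side ctr [502.3 350.4] rect [99.7 41.5] 0.7 hole [502.  349.6  10. ]
  dir top -178.8 -178.1 tri hole [501.6 349.5  10. ]
  dir side 1.3 -0.3
long top ctr [512.3 252.4] rect [178.3  38.2] 13.4 hole [511.9 252.3  10. ]
long side ctr [514.  253.2] rect [178.9  40. ] 13.6 hole [512.8 254.   10. ]
  dir top -166.6 -166.4 tri hole [512.3 251.9  11.8]
  dir side 13.6 13.9
mid top ctr [491.8 139.5] rect [ 38.9 137.3] 77.8 hole [491.3 140.   10. ]
mid side ctr [493.3 140.5] rect [ 40.  139.1] 77.7 hole [492.5 141.2  10. ]
  dir top 168.0 167.8 tri hole [491.8 139.8  11.2]
  dir side -12.9 -12.1
block 50 top [ 576.5 -116.2] [129.8  98.5] 15.2 [ 576.7 -115.9   50. ]
[np.float64(-74.9), np.float64(-165.0), np.float64(106.2), np.float64(15.2)]
block 50 side [ 578.3 -115.8] [131.6  97.6] 15.1 [ 578.7 -116.4   50. ]
[np.float64(15.4), np.float64(-74.6), np.float64(-164.9), np.float64(103.7)]
block 60 top [ 575.2 -116.1] [128.9  97.8] 15.2 [ 575.4 -115.7   60. ]
[np.float64(-74.9), np.float64(-165.0), np.float64(106.2), np.float64(15.2)]
block 60 side [ 577.7 -124.1] [130.5  96.8] 15.1 [ 578.1 -124.7   60. ]
[np.float64(15.4), np.float64(-74.6), np.float64(-164.9), np.float64(103.7)]
tri block [ 577.8 -115.8   49. ] []
pin head top [ 531.5 -273.9  115.9] pin base [ 512.2 -278.1   81.6]
```

The block top comes out at z=50, its hole at about (577.5,-116) and its yaw at 15.1°. Leaf sizes agree with those given. Next I'll set up bookkeeping for the commanded pose.

```bash
cat >> h.py <<'E'
import json,os
from scipy.spatial.transform import Rotation as Rn
def q2R(q): return Rn.from_quat([q[1],q[2],q[3],q[0]])
def down(yaw_y):  # tool x down, tool y at heading yaw_y (deg)
    a=np.radians(yaw_y); y=np.array([np.cos(a),np.sin(a),0]); x=np.array([0,0,-1.]); z=np.cross(x,y)
    return Rn.from_matrix(np.stack([x,y,z],1))
def load():
    d=json.load(open("cmd.json")); return np.array(d["p"]),Rn.from_quat(d["q"])
def save(p,R): json.dump({"p":list(map(float,p)),"q":list(map(float,R.as_quat()))},open("cmd.json","w"))
def plan(p,R,p1,R1):
    return np.round(R.inv().apply(np.array(p1)-p)/750,5), np.round((R.inv()*R1).as_rotvec()/(2*np.pi),5)
def did(sh,tu):
    p,R=load(); save(p+R.apply(np.array(sh)*750),R*Rn.from_rotvec(np.array(tu)*2*np.pi))
def stat():
    s=manip.observe(); p,R=load(); Rm=q2R(s["ee_rot"])
    print("t",round(s["time"],2),"cmd",p.round(2),"meas",np.round(s["ee_pos"],2),"rotdiff deg",np.degrees((R.inv()*Rm).as_rotvec()).round(2),"F",np.round(s["ft_force"],1),"grip",round(s["grip_width"]*85,1),"q",np.round(s["qpos"],2))
E
python3 - <<'E'
from h import *
s=manip.observe(); R=q2R(s["ee_rot"]); print(R.as_matrix().round(4))
y=R.as_matrix()[:,1]; print(np.degrees(np.arctan2(y[1],y[0])))
R0=down(np.degrees(np.arctan2(y[1],y[0]))); print(np.degrees((R.inv()*R0).as_rotvec()))
save([257.761,-623.864,231.308],R0)
E
```

```text
[[-8.000e-04  3.818e-01 -9.243e-01]
 [ 1.400e-03 -9.243e-01 -3.818e-01]
 [-1.000e+00 -1.600e-03  2.000e-04]]
-67.55616410352896
[7.21321616e-06 8.83788743e-03 9.35261402e-02]
```

```bash
python3 - <<'E'
from h import *
p,R=load(); a=([540,-300,230],down(-72)); b=([512.8,252.9,120],down(-76.5))
print(plan(p,R,*a)); print(plan(*a,*b))
E
```

```text
(array([ 0.00174, -0.25544, -0.51267]), array([0.01234, 0.     , 0.     ]))
(array([ 0.14667, -0.71233, -0.19332]), array([0.0125, 0.    , 0.    ]))
```

Emit:
{"fn": "servo_tool", "kwargs": {
  "deltas": [
    [[0.0017,-0.255,-0.513],[0.0125,0,0]],
    [[0.0017,-0.255,-0.513],[0.0125,0,0]],
    [[0.0017,-0.255,-0.513],[0.0125,0,0]],
    [[0.0017,-0.255,-0.513],[0.0125,0,0]],
    [[0.0017,-0.255,-0.513],[0.0125,0,0]],
    [[0.0017,-0.255,-0.513],[0.0125,0,0]],
    [[0.0017,-0.255,-0.513],[0.0125,0,0]],
    [[0.0017,-0.255,-0.513],[0.0125,0,0]]
  ],
  "grip": 0.25,
  "newtons": 80
}}

```text
time: 1.1
ee_pos: [543.8, -294.1, 229.6]
ee_rot: [0.113, 0.698, 0.115, -0.697]
ft_force: [0.7, 0.1, -0.1]
grip_width: 0.624
```

```bash
python3 - <<'E'
from h import *
did([0.0017,-0.255,-0.513],[0.0125,0,0]); stat()
p,R=load(); b=([512.8,252.9,100],down(-76.5))
print(plan(p,R,*b))
E
```

```text
t 1.1 cmd [ 540.35 -300.21  230.03] meas [ 543.84 -294.11  229.55] rotdiff deg [-0.54  0.11 -0.15] F [ 0.7  0.1 -0.1] grip 53.0 q [ 0.48  0.39 -0.1   1.69  0.04  1.06 -0.89]
(array([ 0.17338, -0.71293, -0.19226]), array([0.01234, 0.     , 0.     ]))
```

Emit:
{"fn": "servo_tool", "kwargs": {
  "deltas": [
    [[0.08,-0.55,-0.15],[0.0123,0,0]],
    [[0.08,-0.55,-0.15],[0.0123,0,0]],
    [[0.08,-0.55,-0.15],[0.0123,0,0]],
    [[0.08,-0.55,-0.15],[0.0123,0,0]],
    [[0.08,-0.55,-0.15],[0.0123,0,0]],
    [[0.08,-0.55,-0.15],[0.0123,0,0]],
    [[0.08,-0.55,-0.15],[0.0123,0,0]],
    [[0.08,-0.55,-0.15],[0.0123,0,0]]
  ]
}}

```text
time: 2.1
ee_pos: [519.0, 131.4, 169.4]
ee_rot: [-0.085, -0.701, -0.086, 0.702]
ft_force: [-0.0, -1.1, 0.0]
grip_width: 0.624
```

```bash
python3 - <<'E'
from h import *
did([0.08,-0.55,-0.15],[0.0123,0,0]); stat()
p,R=load(); b=([512.8,252.9,60],down(-76.5))
print(plan(p,R,*b))
E
```

```text
t 2.1 cmd [520.3  126.88 170.03] meas [518.97 131.36 169.42] rotdiff deg [-0.43 -0.05 -0.11] F [-0.  -1.1  0. ] grip 53.1 q [-0.14  0.34 -0.28  1.94  0.11  0.89 -1.8 ]
(array([ 0.14671, -0.1657 , -0.02955]), array([4.e-05, 0.e+00, 0.e+00]))
```

Emit:
{"fn": "servo_tool", "kwargs": {
  "deltas": [
    [[0.06,-0.08,-0.015],[0,0,0]],
    [[0.12,-0.1657,-0.0296],[0,0,0]],
    [[0.147,-0.1657,-0.0296],[0,0,0]],
    [[0.147,-0.1657,-0.0296],[0,0,0]],
    [[0.147,-0.1657,-0.0296],[0,0,0]],
    [[0.147,-0.1657,-0.0296],[0,0,0]]
  ]
}}

```text
time: 2.85
ee_pos: [514.4, 251.1, 61.2]
ee_rot: [0.082, 0.703, 0.082, -0.701]
ft_force: [0.6, -0.2, 1.3]
grip_width: 0.627
```

```bash
python3 - <<'E'
from h import *
did([0.147,-0.1657,-0.0296],[0,0,0]); stat()
cv2.imwrite("pics/side1.png",manip.capture("side"))
crop("pics/side1.png","pics/side1c.png",240,100,130,120,6)
cv2.imwrite("pics/top1.png",manip.capture("top"))
crop("pics/top1.png","pics/top1c.png",140,190,130,120,6)
stat()
E
```

```text
t 2.85 cmd [512.84 252.91  59.78] meas [514.42 251.08  61.21] rotdiff deg [0.18 0.13 0.03] F [ 0.6 -0.2  1.3] grip 53.3 q [-0.36  0.54 -0.26  1.92  0.21  0.7  -2.09]
t 2.95 cmd [512.84 252.91  59.78] meas [514.   251.74  61.06] rotdiff deg [0.12 0.12 0.01] F [-0.5  0.  -0.4] grip 53.6 q [-0.36  0.54 -0.26  1.92  0.21  0.7  -2.09]
```

View pics/side1c.png

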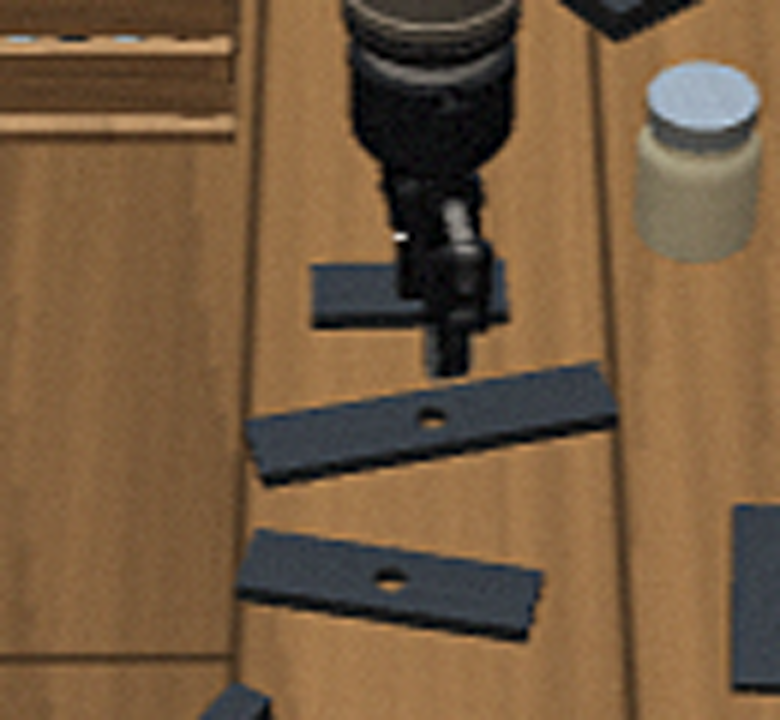

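View pics/top1c.png

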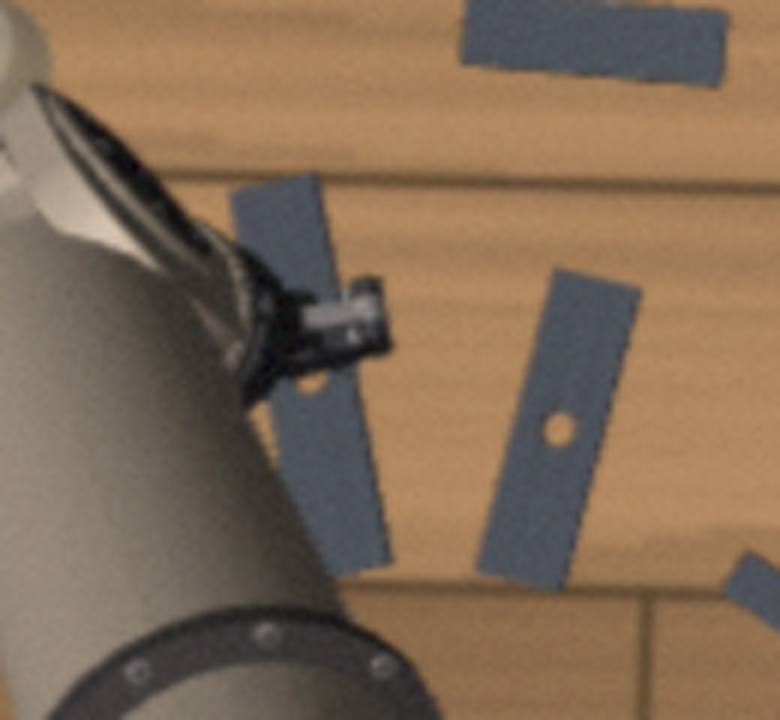

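Both crops show the gripper above the long leaf, jaws across it. The near finger's tip is at about crop (448,375) in the side view, so I'll check that against the TCP.

```bash
python3 - <<'E'
from h import *
p,R=load()
for z in (59,62,65,68): 
    c=np.array([514,251.7,z])+26.5*R.as_matrix()[:,1]; u=proj("side",c); print(z,(u-[240,100]+.5)*6-.5)
print(plan(p,R,[512.84,252.9,8],down(-76.5)))
E
```

```text
59 [446.65682849 379.36160228]
62 [446.66332192 374.6020798 ]
65 [446.66983231 369.83012858]
68 [446.67635972 365.04569986]
(array([ 6.904e-02,  1.000e-05, -0.000e+00]), array([4.e-05, 0.e+00, 0.e+00]))
```

Emit:
{"fn": "servo_tool", "kwargs": {
  "deltas": [
    [[0.03,0,0],[0,0,0]],
    [[0.06,0,0],[0,0,0]],
    [[0.07,0,0],[0,0,0]],
    [[0.07,0,0],[0,0,0]],
    [[0.07,0,0],[0,0,0]]
  ]
}}

```text
time: 3.58
ee_pos: [513.5, 253.2, 8.2]
ee_rot: [0.083, 0.703, 0.083, -0.702]
ft_force: [1.0, 0.4, 1.0]
grip_width: 0.622
```

```bash
python3 - <<'E'
from h import *
did([0.07,0,0],[0,0,0]); stat()
E
```

```text
t 3.58 cmd [512.84 252.91   7.28] meas [513.5  253.21   8.25] rotdiff deg [ 0.01  0.09 -0.02] F [1.  0.4 1. ] grip 52.8 q [-0.38  0.62 -0.24  1.94  0.25  0.61 -2.12]
```

Guarded descent to feel the bench.

Emit:
{"fn": "servo_tool", "kwargs": {
  "deltas": [
    [[0.004,0,0],[0,0,0]],
    [[0.006,0,0],[0,0,0]],
    [[0.006,0,0],[0,0,0]]
  ]
}}

```text
time: 3.95
ee_pos: [512.7, 252.9, 2.7]
ee_rot: [-0.083, -0.702, -0.083, 0.702]
ft_force: [0.6, 0.3, -0.1]
grip_width: 0.623
```

```bash
python3 - <<'E'
from h import *
did([0.006,0,0],[0,0,0]); stat()
E
```

```text
t 3.95 cmd [512.84 252.91   2.78] meas [512.72 252.9    2.73] rotdiff deg [-0.01 -0.01  0.  ] F [ 0.6  0.3 -0.1] grip 52.9 q [-0.38  0.63 -0.24  1.94  0.25  0.6  -2.12]
```

Emit:
{"fn": "servo_tool", "kwargs": {
  "deltas": [
    [[0.002,0,0],[0,0,0]],
    [[0.004,0,0],[0,0,0]],
    [[0.004,0,0],[0,0,0]]
  ]
}}

```text
time: 4.32
ee_pos: [512.7, 252.8, -0.4]
ee_rot: [-0.083, -0.702, -0.083, 0.702]
ft_force: [0.7, -0.9, 0.0]
grip_width: 0.624
```

```bash
python3 - <<'E'
from h import *
did([0.004,0,0],[0,0,0]); stat()
E
```

```text
t 4.33 cmd [ 5.1284e+02  2.5291e+02 -2.2000e-01] meas [ 5.1266e+02  2.5284e+02 -4.1000e-01] rotdiff deg [-0.   -0.02  0.01] F [ 0.7 -0.9  0. ] grip 53.0 q [-0.39  0.64 -0.23  1.94  0.25  0.59 -2.12]
```

Emit:
{"fn": "servo_tool", "kwargs": {
  "deltas": [
    [[0,0,0],[0,0,0]],
    [[0,0,0],[0,0,0]],
    [[0,0,0],[0,0,0]],
    [[0,0,0],[0,0,0]]
  ],
  "grip": -0.3,
  "newtons": 90
}}

```text
time: 4.82
ee_pos: [512.9, 253.1, 0.4]
ee_rot: [0.083, 0.702, 0.083, -0.702]
ft_force: [-2.1, -0.6, 5.5]
grip_width: 0.435
```

```bash
python3 - <<'E'
from h import *
stat()
E
```

```text
t 4.83 cmd [ 5.1284e+02  2.5291e+02 -2.2000e-01] meas [5.1286e+02 2.5311e+02 3.7000e-01] rotdiff deg [-0.01  0.02 -0.  ] F [-2.1 -0.6  5.5] grip 37.0 q [-0.39  0.63 -0.24  1.94  0.25  0.59 -2.12]
```

Emit:
{"fn": "servo_tool", "kwargs": {
  "deltas": [
    [[0,0,0],[0,0,0]],
    [[0,0,0],[0,0,0]]
  ]
}}

```text
time: 5.08
ee_pos: [512.8, 253.1, 0.4]
ee_rot: [0.083, 0.702, 0.083, -0.702]
ft_force: [-1.0, -0.6, 4.7]
grip_width: 0.434
```

```bash
python3 - <<'E'
from h import *
stat()
cv2.imwrite("pics/side2.png",manip.capture("side"))
crop("pics/side2.png","pics/side2c.png",260,120,100,90,8)
E
```

```text
t 5.08 cmd [ 5.1284e+02  2.5291e+02 -2.2000e-01] meas [5.1281e+02 2.5308e+02 3.5000e-01] rotdiff deg [-0.01  0.02  0.  ] F [-1.  -0.6  4.7] grip 36.9 q [-0.39  0.63 -0.24  1.94  0.25  0.59 -2.12]
```

View pics/side2c.png

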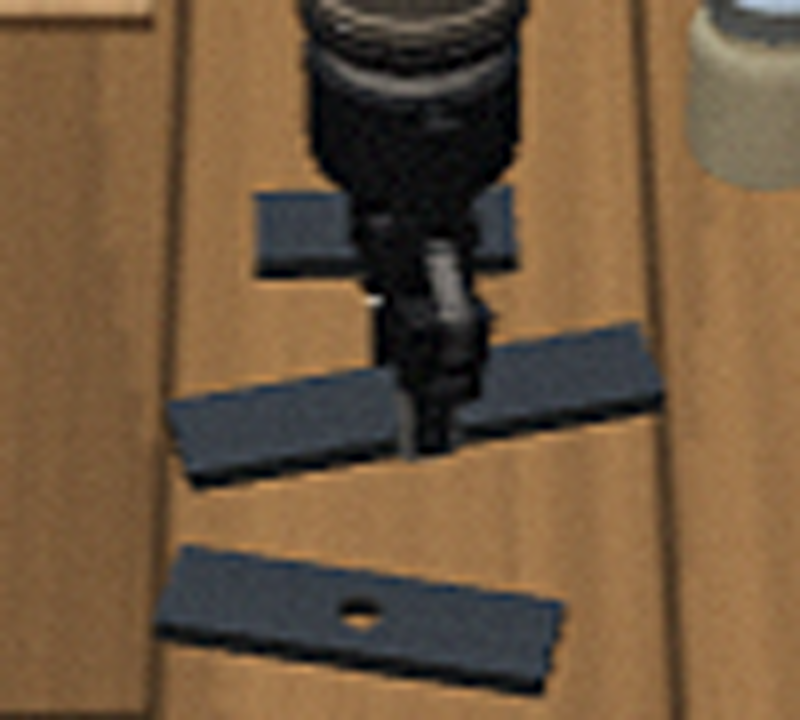

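Emit:
{"fn": "servo_tool", "kwargs": {
  "deltas": [
    [[-0.02,0,0],[0,0,0]],
    [[-0.06,0,0],[0,0,0]],
    [[-0.13,0,0],[0,0,0]],
    [[-0.17,0,0],[0,0,0]],
    [[-0.17,0,0],[0,0,0]]
  ]
}}

```text
time: 5.75
ee_pos: [514.1, 253.6, 129.8]
ee_rot: [0.083, 0.704, 0.084, -0.701]
ft_force: [-0.1, -0.1, -6.1]
grip_width: 0.432
```

```bash
python3 - <<'E'
from h import *
did([-0.17,0,0],[0,0,0]); stat()
p,R=load(); print(plan(p,R,[577.5,-116,110],down(-74.9)), np.linalg.norm(p-[577.5,-116,110]))
E
```

```text
t 5.75 cmd [512.84 252.91 127.28] meas [514.09 253.56 129.76] rotdiff deg [ 0.01  0.27 -0.07] F [-0.1 -0.1 -6.1] grip 36.7 q [-0.34  0.44 -0.29  1.88  0.17  0.83 -2.05]
(array([0.02304, 0.4984 , 0.03113]), array([-0.0044,  0.    ,  0.    ])) 374.928348516742
```

Emit:
{"fn": "servo_tool", "kwargs": {
  "deltas": [
    [[0.0,0.04,0.0025],[-0.0005,0,0]],
    [[0.0,0.11,0.007],[-0.001,0,0]],
    [[0.0,0.19,0.012],[-0.002,0,0]],
    [[0.0,0.27,0.017],[-0.003,0,0]],
    [[0.0,0.35,0.022],[-0.004,0,0]],
    [[0.01,0.42,0.026],[-0.0044,0,0]],
    [[0.023,0.47,0.029],[-0.0044,0,0]],
    [[0.023,0.4984,0.0311],[-0.0044,0,0]]
  ]
}}

```text
time: 6.75
ee_pos: [575.0, -119.0, 106.8]
ee_rot: [-0.092, -0.699, -0.092, 0.703]
ft_force: [-0.4, 0.5, -5.4]
grip_width: 0.438
```

Emit:
{"fn": "servo_tool", "kwargs": {
  "deltas": [
    [[0.03,0,0],[0,0,0]],
    [[0.05,0,0],[0,0,0]],
    [[0.06,0,0],[0,0,0]],
    [[0.06,0,0],[0,0,0]]
  ]
}}

```text
time: 7.25
ee_pos: [576.9, -115.3, 64.2]
ee_rot: [-0.093, -0.7, -0.093, 0.702]
ft_force: [-0.1, -0.2, -5.6]
grip_width: 0.434
```

```bash
python3 - <<'E'
from h import *
did([0.023,0.4984,0.0311],[-0.0044,0,0]);did([0.06,0,0],[0,0,0]); stat()
for n in ("side","top"):
    cv2.imwrite(f"pics/{n}3.png",manip.capture(n))
crop("pics/side3.png","pics/side3c.png",270,190,130,110,6)
crop("pics/top3.png","pics/top3c.png",270,160,130,110,6)
stat()
E
```

```text
t 7.25 cmd [ 577.52 -115.99   65.03] meas [ 576.86 -115.34   64.16] rotdiff deg [-0.06 -0.09 -0.05] F [-0.1 -0.2 -5.6] grip 36.9 q [ 0.24  0.55 -0.2   1.88  0.16  0.72 -1.35]
t 7.35 cmd [ 577.52 -115.99   65.03] meas [ 577.88 -115.64   65.38] rotdiff deg [-0.04  0.04  0.01] F [ 0.3 -0.2 -4.9] grip 36.9 q [ 0.24  0.55 -0.2   1.88  0.16  0.72 -1.35]
```

View pics/side3c.png

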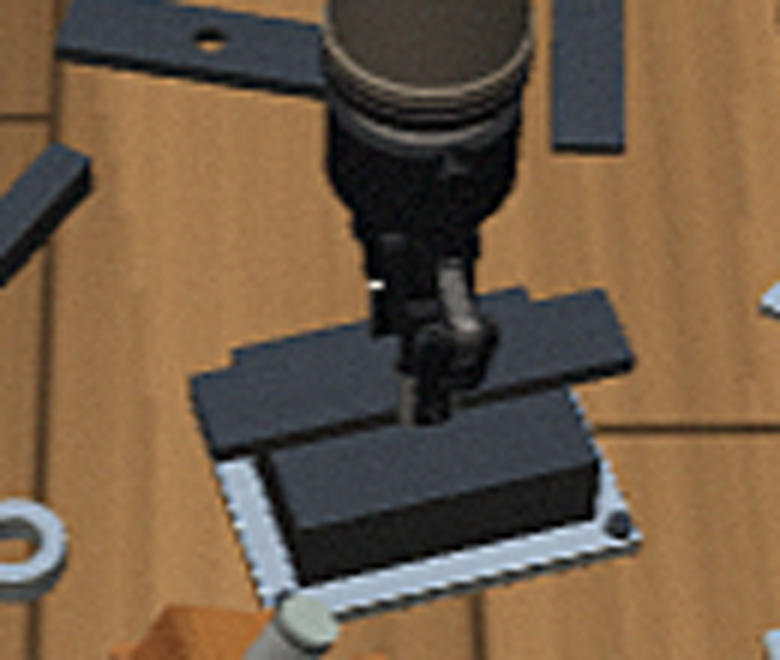

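View pics/top3c.png

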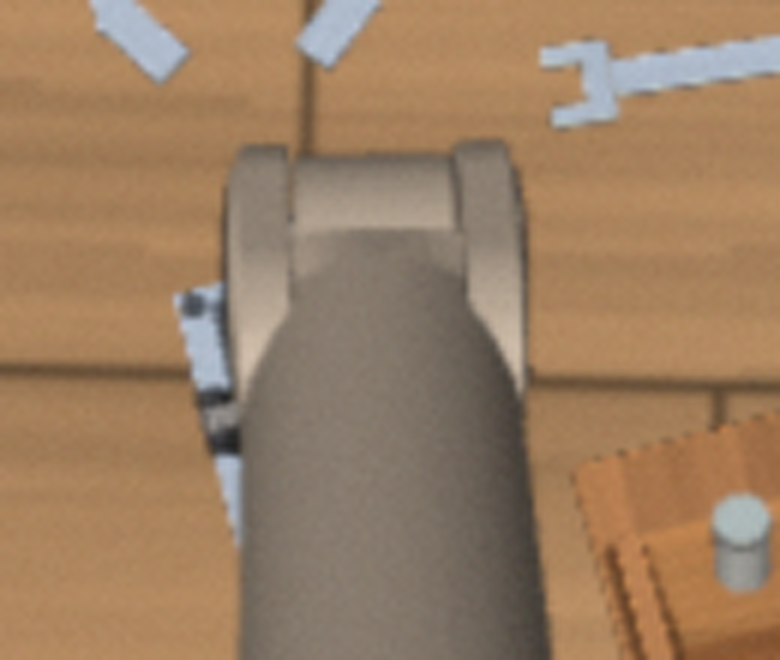

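Emit:
{"fn": "servo_tool", "kwargs": {
  "deltas": [
    [[0.012,0,0],[0,0,0]],
    [[0.018,0,0],[0,0,0]],
    [[0.019,0,0],[0,0,0]],
    [[0.0195,0,0],[0,0,0]],
    [[0.0195,0,0],[0,0,0]],
    [[0.0195,0,0],[0,0,0]]
  ]
}}

```text
time: 8.1
ee_pos: [577.6, -116.0, 50.5]
ee_rot: [0.093, 0.701, 0.093, -0.701]
ft_force: [0.2, 0.7, -5.2]
grip_width: 0.433
```

```bash
python3 - <<'E'
from h import *
did([0.0195,0,0],[0,0,0]); stat()
E
```

```text
t 8.1 cmd [ 577.52 -115.99   50.41] meas [ 577.62 -116.02   50.52] rotdiff deg [-0.    0.02  0.01] F [ 0.2  0.7 -5.2] grip 36.8 q [ 0.24  0.57 -0.19  1.89  0.16  0.7  -1.36]
```

Emit:
{"fn": "servo_tool", "kwargs": {
  "deltas": [
    [[0.001,0,0],[0,0,0]],
    [[0.001,0,0],[0,0,0]],
    [[0.001,0,0],[0,0,0]]
  ]
}}

```text
time: 8.48
ee_pos: [577.7, -116.0, 50.4]
ee_rot: [0.093, 0.701, 0.093, -0.701]
ft_force: [-4.3, 1.0, 4.9]
grip_width: 0.436
```

```bash
python3 - <<'E'
from h import *
did([0.001,0,0],[0,0,0]); stat()
E
```

```text
t 8.47 cmd [ 577.52 -115.99   49.66] meas [ 577.69 -116.02   50.41] rotdiff deg [0.   0.02 0.02] F [-4.3  1.   4.9] grip 37.1 q [ 0.24  0.57 -0.19  1.89  0.16  0.7  -1.36]
```

Emit:
{"fn": "servo_tool", "kwargs": {
  "deltas": [
    [[0,0,0],[0,0,0]],
    [[0,0,0],[0,0,0]],
    [[-0.001,0,0],[0,0,0]],
    [[-0.03,0,0],[0,0,0]],
    [[-0.09,0,0],[0,0,0]],
    [[-0.11,0,0],[0,0,0]]
  ],
  "grip": 0.25
}}

```text
time: 9.22
ee_pos: [579.2, -116.1, 134.9]
ee_rot: [0.093, 0.703, 0.092, -0.699]
ft_force: [1.0, 0.4, 0.7]
grip_width: 0.622
```

```bash
python3 - <<'E'
from h import *
did([-0.11,0,0],[0,0,0]); stat()
p,R=load(); a=([492.2,140.2,60],down(-102.1)); print(plan(p,R,*a))
E
```

```text
t 9.22 cmd [ 577.52 -115.99  132.16] meas [ 579.24 -116.14  134.88] rotdiff deg [0.   0.24 0.1 ] F [1.  0.4 0.7] grip 52.9 q [ 0.26  0.45 -0.22  1.84  0.13  0.85 -1.32]
(array([ 0.09621, -0.35943,  0.02085]), array([0.07556, 0.     , 0.     ]))
```

Emit:
{"fn": "servo_tool", "kwargs": {
  "deltas": [
    [[0.0,-0.04,0.0],[0.01,0,0]],
    [[0.0,-0.11,0.005],[0.025,0,0]],
    [[0.01,-0.19,0.01],[0.045,0,0]],
    [[0.03,-0.26,0.015],[0.06,0,0]],
    [[0.05,-0.32,0.02],[0.0756,0,0]],
    [[0.08,-0.3594,0.0209],[0.0756,0,0]],
    [[0.0962,-0.3594,0.0209],[0.0756,0,0]],
    [[0.0962,-0.3594,0.0209],[0.0756,0,0]]
  ]
}}

```text
time: 10.22
ee_pos: [491.5, 139.1, 59.0]
ee_rot: [0.074, -0.702, 0.075, 0.704]
ft_force: [0.4, -0.4, 0.0]
grip_width: 0.625
```

```bash
python3 - <<'E'
from h import *
did([0.0962,-0.3594,0.0209],[0.0756,0,0]); stat()
for n in ("side","top"):
    cv2.imwrite(f"pics/{n}4.png",manip.capture(n))
crop("pics/side4.png","pics/side4c.png",265,205,130,110,6)
crop("pics/top4.png","pics/top4c.png",270,175,130,110,6)
p,R=load(); print(plan(p,R,[492.2,140.2,1.2],down(-102.1)))
E
```

```text
t 10.22 cmd [492.17 140.17  60.01] meas [491.53 139.09  59.  ] rotdiff deg [ 0.02 -0.1   0.1 ] F [ 0.4 -0.4  0. ] grip 53.2 q [-0.26  0.46 -0.17  2.07  0.13  0.62 -2.3 ]
(array([ 7.841e-02, -5.000e-05, -3.000e-05]), array([-4.e-05,  0.e+00,  0.e+00]))
```

View pics/side4c.png

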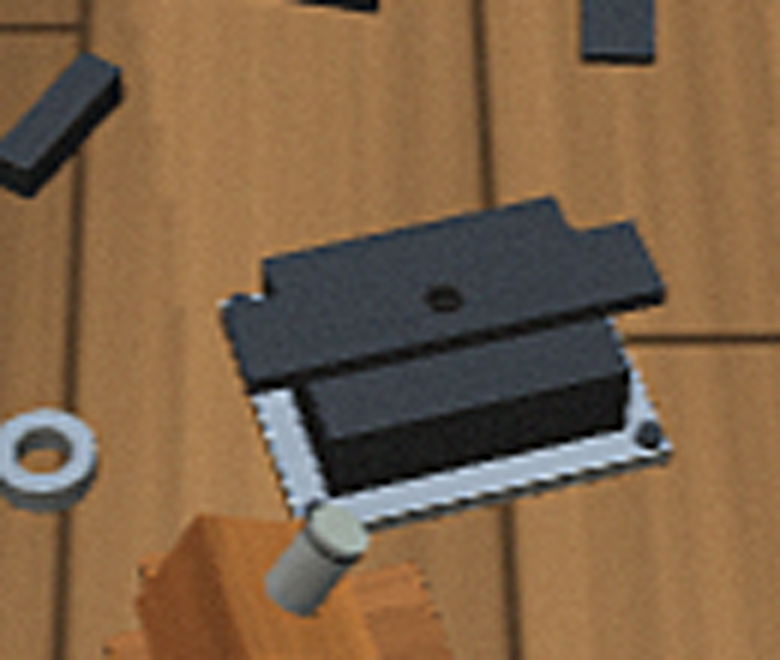

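View pics/top4c.png

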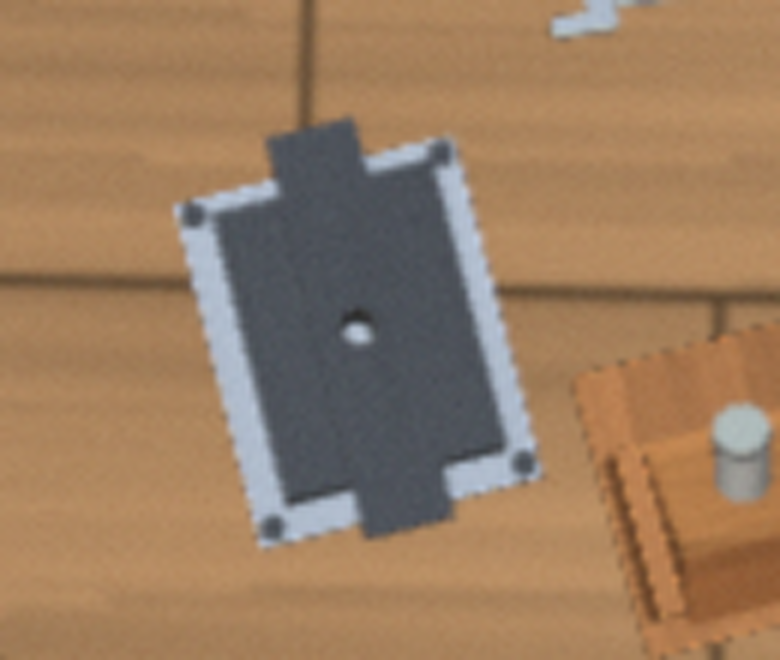

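The long leaf lies flat along the block. Its hole is at top crop (358,328) and side crop (443,299), over the block's hole. I'll descend on the middle leaf.

Emit:
{"fn": "servo_tool", "kwargs": {
  "deltas": [
    [[0.03,0,0],[0,0,0]],
    [[0.06,0,0],[0,0,0]],
    [[0.075,0,0],[0,0,0]],
    [[0.0785,0,0],[0,0,0]],
    [[0.0785,0,0],[0,0,0]],
    [[0.0785,0,0],[0,0,0]]
  ]
}}

```text
time: 11.08
ee_pos: [492.7, 140.3, 1.8]
ee_rot: [-0.075, 0.704, -0.074, -0.703]
ft_force: [-0.6, 0.4, -0.4]
grip_width: 0.624
```

```bash
python3 - <<'E'
from h import *
did([0.0785,0,0],[0,0,0]); stat()
def cc(x,y,ox,oy,k): return (x+.5)/k-.5+ox,(y+.5)/k-.5+oy
print("long hole now top",at("top",*cc(358,328,270,175,6),60).round(1),"side",at("side",*cc(443,299,265,205,6),60).round(1))
c=[(268,138),(352,119),(451,517),(365,538)]
X=np.array([at("top",*cc(*q,270,175,6),60)[:2] for q in c]); print(X.mean(0).round(1),[np.degrees(np.arctan2(*(X[a]-X[b])[::-1])).round(1) for a,b in((0,3),(1,2))],[np.linalg.norm(X[a]-X[b]).round(1) for a,b in((0,3),(0,1))])
c=[(228,304),(634,222),(664,287),(250,378)]   # long near leaf
E
```

```text
t 11.07 cmd [492.17 140.17   1.13] meas [492.68 140.29   1.82] rotdiff deg [ 0.01  0.06 -0.04] F [-0.6  0.4 -0.4] grip 53.1 q [-0.28  0.56 -0.15  2.09  0.16  0.5  -2.33]
long hole now top [ 576.2 -115.7   60. ] side [ 577.9 -115.7   60. ]
[ 576.9 -116. ] [np.float64(14.8), np.float64(15.0)] [np.float64(178.9), np.float64(37.5)]
```

Long leaf hole: top (576.2,-115.7) and side (577.9,-115.7). For the block hole I had (576.7,-115.9) and (578.7,-116.4), so they agree within about 0.7 mm. Grip the middle leaf.

Emit:
{"fn": "servo_tool", "kwargs": {
  "deltas": [
    [[0,0,0],[0,0,0]],
    [[0,0,0],[0,0,0]],
    [[0,0,0],[0,0,0]],
    [[0,0,0],[0,0,0]],
    [[0,0,0],[0,0,0]]
  ],
  "grip": -0.3
}}

```text
time: 11.7
ee_pos: [492.7, 140.5, 2.4]
ee_rot: [-0.075, 0.704, -0.074, -0.703]
ft_force: [-1.9, -0.2, 11.2]
grip_width: 0.432
```

Emit:
{"fn": "servo_tool", "kwargs": {
  "deltas": [
    [[-0.02,0,0],[0,0,0]],
    [[-0.06,0,0],[0,0,0]],
    [[-0.13,0,0],[0,0,0]],
    [[-0.18,0,0],[0,0,0]],
    [[-0.18,0,0],[0,0,0]]
  ]
}}

```text
time: 12.32
ee_pos: [493.9, 140.8, 139.4]
ee_rot: [-0.076, 0.705, -0.074, -0.701]
ft_force: [-0.0, -0.8, -5.0]
grip_width: 0.434
```

```bash
python3 - <<'E'
from h import *
did([-0.18,0,0],[0,0,0]); stat()
p,R=load(); a=([577.2,-116,120],down(-74.9)); print(plan(p,R,*a))
E
```

```text
t 12.32 cmd [492.17 140.17 136.13] meas [493.92 140.78 139.42] rotdiff deg [ 0.01  0.31 -0.19] F [-0.  -0.8 -5. ] grip 36.9 q [-0.24  0.33 -0.19  2.02  0.09  0.79 -2.27]
(array([ 0.02151,  0.31015, -0.18254]), array([-0.0756,  0.    ,  0.    ]))
```

Emit:
{"fn": "servo_tool", "kwargs": {
  "deltas": [
    [[0.0,0.03,-0.018],[-0.01,0,0]],
    [[0.0,0.08,-0.047],[-0.025,0,0]],
    [[0.0,0.15,-0.088],[-0.04,0,0]],
    [[0.0,0.21,-0.124],[-0.06,0,0]],
    [[0.01,0.26,-0.153],[-0.0756,0,0]],
    [[0.0215,0.295,-0.174],[-0.0756,0,0]],
    [[0.0215,0.3102,-0.1825],[-0.0756,0,0]],
    [[0.0215,0.3102,-0.1825],[-0.0756,0,0]]
  ]
}}

```text
time: 13.32
ee_pos: [576.5, -116.0, 119.3]
ee_rot: [-0.092, -0.701, -0.093, 0.702]
ft_force: [-0.6, 0.9, -3.9]
grip_width: 0.436
```

Emit:
{"fn": "servo_tool", "kwargs": {
  "deltas": [
    [[0.025,0,0],[0,0,0]],
    [[0.05,0,0],[0,0,0]],
    [[0.065,0,0],[0,0,0]],
    [[0.074,0,0],[0,0,0]],
    [[0.074,0,0],[0,0,0]],
    [[0.074,0,0],[0,0,0]]
  ]
}}

```text
time: 14.08
ee_pos: [577.6, -116.1, 65.0]
ee_rot: [0.093, 0.701, 0.093, -0.701]
ft_force: [0.4, 0.9, -3.5]
grip_width: 0.432
```

```bash
python3 - <<'E'
from h import *
did([0.0215,0.3102,-0.1825],[-0.0756,0,0]);did([0.074,0,0],[0,0,0]); stat()
E
```

```text
t 14.07 cmd [ 577.16 -116.03   64.51] meas [ 577.62 -116.08   64.96] rotdiff deg [-0.    0.05  0.02] F [ 0.4  0.9 -3.5] grip 36.8 q [ 0.23  0.55 -0.18  1.88  0.14  0.72 -1.34]
```

Emit:
{"fn": "servo_tool", "kwargs": {
  "deltas": [
    [[0.0015,0,0],[0,0,0]],
    [[0.0025,0,0],[0,0,0]],
    [[0.0035,0,0],[0,0,0]],
    [[0.0035,0,0],[0,0,0]],
    [[0.0035,0,0],[0,0,0]]
  ]
}}

```text
time: 14.7
ee_pos: [577.3, -116.1, 62.5]
ee_rot: [0.093, 0.701, 0.093, -0.701]
ft_force: [-3.8, 0.3, 5.7]
grip_width: 0.437
```

```bash
python3 - <<'E'
from h import *
did([0.0035,0,0],[0,0,0]); stat()
E
```

```text
t 14.7 cmd [ 577.16 -116.03   61.88] meas [ 577.3  -116.09   62.49] rotdiff deg [0.   0.02 0.02] F [-3.8  0.3  5.7] grip 37.1 q [ 0.23  0.55 -0.18  1.89  0.15  0.72 -1.34]
```

Emit:
{"fn": "servo_tool", "kwargs": {
  "deltas": [
    [[0,0,0],[0,0,0]],
    [[0,0,0],[0,0,0]],
    [[-0.001,0,0],[0,0,0]],
    [[-0.03,0,0],[0,0,0]],
    [[-0.09,0,0],[0,0,0]],
    [[-0.11,0,0],[0,0,0]]
  ],
  "grip": 0.25
}}

```text
time: 15.45
ee_pos: [578.8, -116.2, 147.1]
ee_rot: [0.093, 0.702, 0.093, -0.699]
ft_force: [-0.1, -0.5, -0.0]
grip_width: 0.628
```

```bash
python3 - <<'E'
from h import *
did([-0.11,0,0],[0,0,0]); stat()
p,R=load(); a=([501.9,349.9,60],down(-88.9)); print(plan(p,R,*a))
E
```

```text
t 15.45 cmd [ 577.16 -116.03  144.38] meas [ 578.81 -116.17  147.08] rotdiff deg [0.   0.24 0.1 ] F [-0.1 -0.5 -0. ] grip 53.4 q [ 0.25  0.44 -0.2   1.83  0.11  0.88 -1.31]
(array([ 0.11251, -0.62593, -0.06495]), array([0.03889, 0.     , 0.     ]))
```

Emit:
{"fn": "servo_tool", "kwargs": {
  "deltas": [
    [[0.0,-0.04,-0.004],[0.005,0,0]],
    [[0.0,-0.12,-0.012],[0.01,0,0]],
    [[0.0,-0.2,-0.02],[0.018,0,0]],
    [[0.0,-0.28,-0.028],[0.025,0,0]],
    [[0.0,-0.36,-0.036],[0.03,0,0]],
    [[0.0,-0.44,-0.044],[0.0389,0,0]],
    [[0.0,-0.51,-0.052],[0.0389,0,0]],
    [[0.02,-0.55,-0.057],[0.0389,0,0]]
  ]
}}

```text
time: 16.45
ee_pos: [510.2, 297.5, 129.9]
ee_rot: [0.007, 0.708, 0.009, -0.707]
ft_force: [0.3, -0.0, 0.2]
grip_width: 0.625
```

```bash
python3 - <<'E'
from h import *
did([0.02,-0.55,-0.057],[0.0389,0,0]); stat()
for n in ("side",):
    cv2.imwrite(f"pics/{n}5.png",manip.capture(n))
crop("pics/side5.png","pics/side5c.png",265,205,130,110,6)
p,R=load(); a=([501.9,349.9,60],down(-88.9)); print(plan(p,R,*a))
print(at("top",128,197,60))
E
```

```text
t 16.45 cmd [510.98 293.36 129.38] meas [510.21 297.49 129.85] rotdiff deg [-0.21  0.09 -0.14] F [ 0.3 -0.   0.2] grip 53.1 q [-0.44  0.47 -0.26  1.84  0.15  0.85 -2.31]
(array([ 0.09251, -0.0756 ,  0.01066]), array([-1.e-05,  0.e+00,  0.e+00]))
[649.41491542 412.74080345  60.        ]
```

View pics/side5c.png

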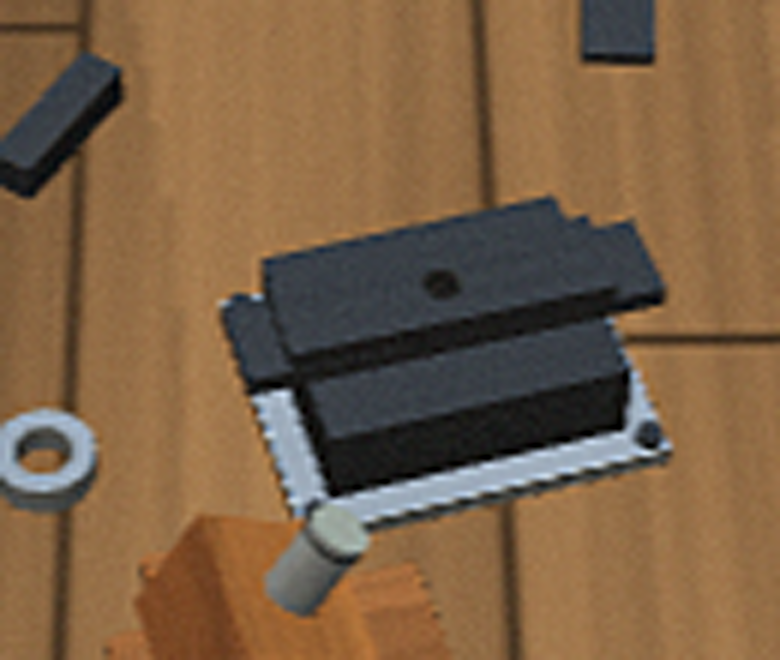

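The middle leaf lies on the long one, which hasn't moved. Its hole is at side crop (442,284).

Emit:
{"fn": "servo_tool", "kwargs": {
  "deltas": [
    [[0.03,-0.05,0.007],[0,0,0]],
    [[0.07,-0.0756,0.0107],[0,0,0]],
    [[0.12,-0.0756,0.0107],[0,0,0]],
    [[0.155,-0.0756,0.0107],[0,0,0]],
    [[0.17,-0.0756,0.0107],[0,0,0]],
    [[0.171,-0.0756,0.0107],[0,0,0]],
    [[0.171,-0.0756,0.0107],[0,0,0]],
    [[0.171,-0.0756,0.0107],[0,0,0]]
  ]
}}

```text
time: 17.5
ee_pos: [502.5, 350.4, 2.3]
ee_rot: [0.006, 0.708, 0.007, -0.707]
ft_force: [1.3, -0.9, 0.7]
grip_width: 0.624
```

```bash
python3 - <<'E'
from h import *
did([0.171,-0.0756,0.0107],[0,0,0]); stat()
def cc(x,y,ox,oy,k): return (x+.5)/k-.5+ox,(y+.5)/k-.5+oy
print("mid hole side",at("side",*cc(441,284,265,205,6),70).round(1))
c=[(264,260),(553,198),(592,200),(620,288),(296,355)]
for q in c: print(at("side",*cc(*q,265,205,6),70).round(1)[:2])
E
```

```text
t 17.5 cmd [501.87 349.9    1.13] meas [502.52 350.42   2.29] rotdiff deg [ 0.01  0.09 -0.07] F [ 1.3 -0.9  0.7] grip 53.0 q [-0.55  0.67 -0.22  1.84  0.22  0.64 -2.45]
mid hole side [ 576.8 -116.    70. ]
[ 504.  -102.5]
[625.5 -69.2]
[641.8 -70.4]
[ 650.4 -118.7]
[ 516.8 -153.1]
```

Emit:
{"fn": "servo_tool", "kwargs": {
  "deltas": [
    [[0,0,0],[0,0,0]],
    [[0,0,0],[0,0,0]],
    [[0,0,0],[0,0,0]],
    [[0,0,0],[0,0,0]],
    [[0,0,0],[0,0,0]]
  ],
  "grip": -0.3
}}

```text
time: 18.12
ee_pos: [502.4, 350.4, 2.7]
ee_rot: [0.006, 0.708, 0.007, -0.707]
ft_force: [-2.1, -1.5, 8.1]
grip_width: 0.432
```

```bash
python3 - <<'E'
from h import *
stat()
for n in ("top",):
    cv2.imwrite(f"pics/{n}6.png",manip.capture(n))
crop("pics/top6.png","pics/top6c.png",270,175,130,110,6)
E
```

```text
t 18.12 cmd [501.87 349.9    1.13] meas [502.42 350.41   2.69] rotdiff deg [-0.    0.09 -0.05] F [-2.1 -1.5  8.1] grip 36.7 q [-0.55  0.67 -0.22  1.84  0.22  0.65 -2.45]
```

View pics/top6c.png

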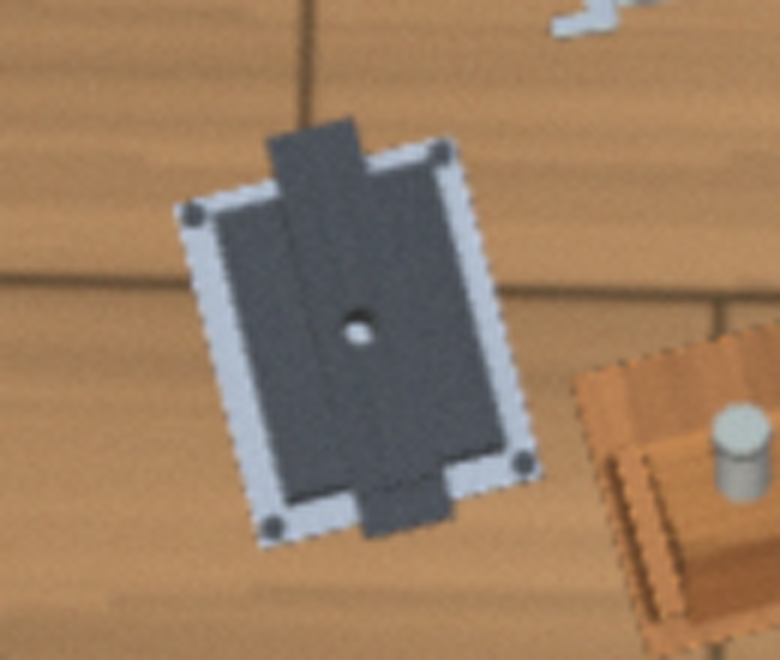

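Emit:
{"fn": "servo_tool", "kwargs": {
  "deltas": [
    [[-0.02,0,0],[0,0,0]],
    [[-0.06,0,0],[0,0,0]],
    [[-0.13,0,0],[0,0,0]],
    [[-0.19,0,0],[0,0,0]],
    [[-0.19,0,0],[0,0,0]]
  ]
}}

```text
time: 18.8
ee_pos: [503.8, 351.6, 148.3]
ee_rot: [0.005, 0.709, 0.008, -0.705]
ft_force: [-0.8, 0.1, -3.7]
grip_width: 0.426
```

```bash
python3 - <<'E'
from h import *
did([-0.19,0,0],[0,0,0]); stat()
p,R=load(); a=([577.5,-116,120],down(-74.9)); print(plan(p,R,*a))
def cc(x,y,ox,oy,k): return (x+.5)/k-.5+ox,(y+.5)/k-.5+oy
print("mid hole top",at("top",*cc(358.5,328,270,175,6),70).round(1))
a=cv2.imread("pics/top0.png");b=cv2.imread("pics/top4.png");c=cv2.imread("pics/top6.png")
z=[cv2.resize(i[219:243,318:342],None,fx=16,fy=16,interpolation=cv2.INTER_CUBIC) for i in (b,c)]
cv2.imwrite("pics/holes.png",np.hstack(z))
E
```

```text
t 18.8 cmd [501.87 349.9  143.63] meas [503.83 351.58 148.3 ] rotdiff deg [ 0.01  0.37 -0.27] F [-0.8  0.1 -3.7] grip 36.3 q [-0.51  0.48 -0.26  1.77  0.15  0.9  -2.39]
(array([ 0.03151,  0.62301, -0.08894]), array([-0.0389,  0.    ,  0.    ]))
mid hole top [ 574.9 -115.8   70. ]
```

View pics/holes.png

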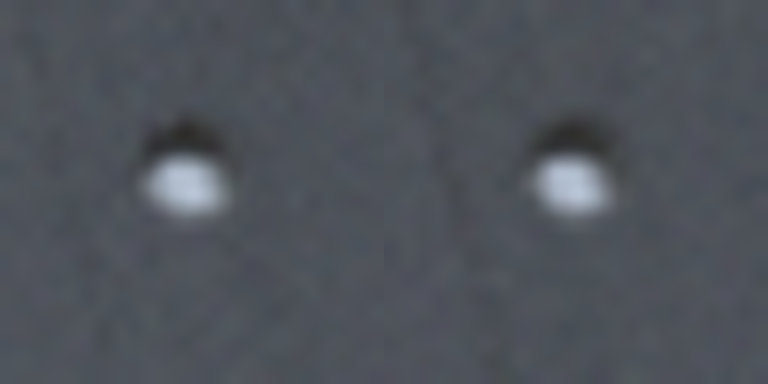

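Emit:
{"fn": "servo_tool", "kwargs": {
  "deltas": [
    [[0.0,0.04,-0.006],[-0.002,0,0]],
    [[0.0,0.11,-0.016],[-0.008,0,0]],
    [[0.0,0.19,-0.027],[-0.014,0,0]],
    [[0.0,0.27,-0.039],[-0.02,0,0]],
    [[0.0,0.35,-0.05],[-0.025,0,0]],
    [[0.0,0.43,-0.061],[-0.03,0,0]],
    [[0.0,0.49,-0.07],[-0.035,0,0]],
    [[0.0,0.53,-0.076],[-0.0389,0,0]]
  ]
}}

```text
time: 19.8
ee_pos: [565.2, -49.7, 142.4]
ee_rot: [-0.092, -0.7, -0.092, 0.702]
ft_force: [0.1, 0.3, -2.9]
grip_width: 0.431
```

```bash
python3 - <<'E'
from h import *
did([0,0.53,-0.076],[-0.0389,0,0]); stat()
p,R=load(); a=([577.5,-116,75.5],down(-74.9)); print(plan(p,R,*a))
E
```

```text
t 19.8 cmd [566.46 -46.44 143.63] meas [565.17 -49.72 142.38] rotdiff deg [ 0.12 -0.16  0.01] F [ 0.1  0.3 -2.9] grip 36.6 q [ 0.16  0.42 -0.23  1.89  0.12  0.86 -1.44]
(array([0.09084, 0.09338, 0.00995]), array([-0.,  0.,  0.]))
```

Emit:
{"fn": "servo_tool", "kwargs": {
  "deltas": [
    [[0.0,0.06,0.006],[0,0,0]],
    [[0.02,0.0934,0.00995],[0,0,0]],
    [[0.05,0.0934,0.00995],[0,0,0]],
    [[0.08,0.0934,0.00995],[0,0,0]],
    [[0.0908,0.0934,0.00995],[0,0,0]],
    [[0.0908,0.0934,0.00995],[0,0,0]],
    [[0.0935,0.0934,0.00995],[0,0,0]],
    [[0.0935,0.0934,0.00995],[0,0,0]]
  ]
}}

```text
time: 20.8
ee_pos: [577.8, -116.0, 74.1]
ee_rot: [0.093, 0.701, 0.093, -0.701]
ft_force: [-0.2, -0.1, -2.6]
grip_width: 0.431
```

```bash
python3 - <<'E'
from h import *
did([0.0935,0.0934,0.00995],[0,0,0]); stat()
E
```

```text
t 20.8 cmd [ 577.51 -116.01   73.51] meas [ 577.81 -115.97   74.06] rotdiff deg [-0.01  0.05  0.02] F [-0.2 -0.1 -2.6] grip 36.7 q [ 0.24  0.54 -0.19  1.88  0.15  0.74 -1.34]
```

Emit:
{"fn": "servo_tool", "kwargs": {
  "deltas": [
    [[0.001,0,0],[0,0,0]],
    [[0.002,0,0],[0,0,0]],
    [[0.002,0,0],[0,0,0]],
    [[0.002,0,0],[0,0,0]]
  ]
}}

```text
time: 21.3
ee_pos: [577.7, -116.0, 72.7]
ee_rot: [0.093, 0.701, 0.093, -0.701]
ft_force: [-3.5, 0.2, 5.2]
grip_width: 0.431
```

```bash
python3 - <<'E'
from h import *
did([0.002,0,0],[0,0,0]); stat()
E
```

```text
t 21.3 cmd [ 577.51 -116.01   72.01] meas [ 577.72 -116.02   72.71] rotdiff deg [-0.    0.03  0.02] F [-3.5  0.2  5.2] grip 36.7 q [ 0.24  0.54 -0.19  1.88  0.15  0.74 -1.34]
```

Emit:
{"fn": "servo_tool", "kwargs": {
  "deltas": [
    [[0,0,0],[0,0,0]],
    [[0,0,0],[0,0,0]],
    [[-0.001,0,0],[0,0,0]],
    [[-0.03,0,0],[0,0,0]],
    [[-0.1,0,0],[0,0,0]],
    [[-0.17,0,0],[0,0,0]],
    [[-0.19,0,0],[0,0,0]]
  ],
  "grip": 0.25
}}

```text
time: 22.18
ee_pos: [579.5, -116.2, 218.4]
ee_rot: [0.093, 0.703, 0.092, -0.699]
ft_force: [-0.1, 0.3, -0.8]
grip_width: 0.623
```

```bash
python3 - <<'E'
from h import *
did([-0.19,0,0],[0,0,0]); stat()
crop("pics/top6.png","pics/t_rack.png",360,222,60,66,10)
crop("pics/side5.png","pics/s_rack.png",277,284,72,62,10)
E
```

```text
t 22.18 cmd [ 577.51 -116.01  214.51] meas [ 579.49 -116.17  218.43] rotdiff deg [0.   0.34 0.14] F [-0.1  0.3 -0.8] grip 53.0 q [ 0.26  0.36 -0.22  1.77  0.09  1.02 -1.29]
```

View pics/t_rack.png

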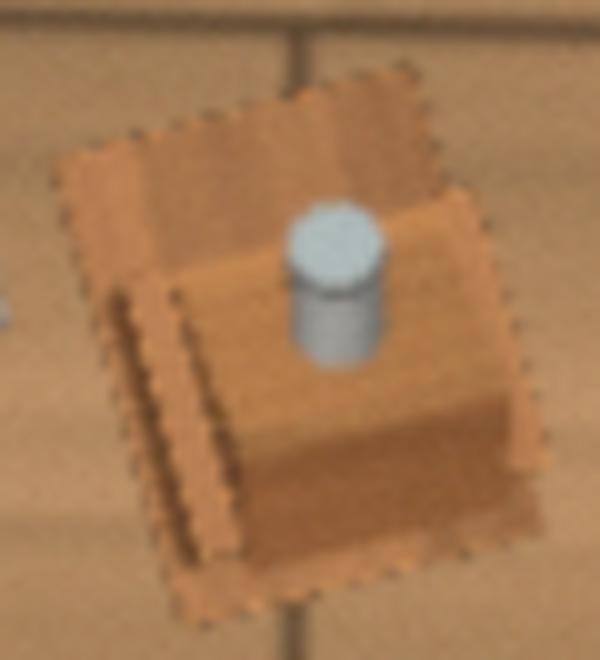

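View pics/s_rack.png

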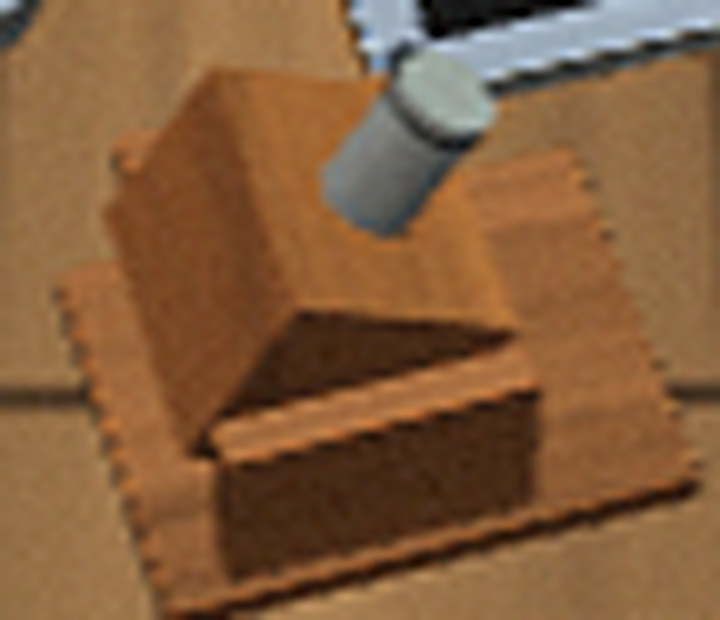

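```bash
python3 - <<'E'
from h import *
from scipy.optimize import least_squares
def cc(x,y,ox,oy,k): return np.array([(x+.5)/k-.5+ox,(y+.5)/k-.5+oy])
T=lambda x,y:cc(x,y,360,222,10); S=lambda x,y:cc(x,y,277,284,10)
def tri(pt,ps):
    A=[];b=[]
    for n,(u,v) in (("top",pt),("side",ps)):
        o,d=ray(n,u,v); d=d/np.linalg.norm(d); P=np.eye(3)-np.outer(d,d); A.append(P);b.append(P@o)
    return np.linalg.lstsq(np.vstack(A),np.hstack(b),rcond=None)[0].round(1)
for z in (8,15):
  X=[at("top",*T(*q),z)[:2] for q in [(58,165),(415,65),(545,535),(190,622)]]
  print(z,[np.degrees(np.arctan2(*(X[b]-X[a])[::-1])).round(1) for a,b in((3,0),(2,1),(1,0),(2,3))],[np.linalg.norm(X[a]-X[b]).round(1) for a,b in((0,3),(1,2),(0,1),(2,3))], np.mean(X,0))
  Y=[at("side",*S(*q),z)[:2] for q in [(60,275),(165,612),(697,480),(572,150)]]
  print([np.degrees(np.arctan2(*(Y[b]-Y[a])[::-1])).round(1) for a,b in((0,3),(1,2),(1,0),(2,3))],[np.linalg.norm(Y[a]-Y[b]).round(1) for a,b in((0,3),(1,2),(0,1),(2,3))],np.mean(Y,0))
print("headtop",tri(T(337,245),S(446,97)),"headbase",tri(T(337,325),S(374,189)))
# silhouette fit: cylinder points
def model(q):
    M=np.array([q[0],q[1],q[2]]); ps=q[3]; s=np.radians(30)
    a=np.array([np.sin(s)*np.cos(ps),np.sin(s)*np.sin(ps),np.cos(s)])
    return M,a
obs=[("top",38,T(337,245)),("side",38,S(446,97)),("top",0,T(337,325)),("side",0,S(374,189))]
def res(q):
    M,a=model(q); r=[]
    for n,d,uv in obs:
        off=np.array([q[4],q[5],0]) if n=="side" else -np.array([q[4],q[5],0])
        r+=list(proj(n,M+a*d+off)-uv)
    return r+[(q[2]-83)*0.3,(q[4])*.3,(q[5])*.3,np.degrees(q[3]-np.radians(15.5))*0.05]
f=least_squares(res,[512,-278,83,.27,0,0]); q=f.x; print(q[:3].round(1),np.degrees(q[3]).round(1),q[4:].round(2),np.round(f.fun,2))
E
```

```text
8 [np.float64(16.8), np.float64(15.7), np.float64(107.0), np.float64(105.1)] [np.float64(126.7), np.float64(130.1), np.float64(99.7), np.float64(97.3)] [ 514.55946744 -279.20668853]
[np.float64(16.1), np.float64(15.5), np.float64(105.9), np.float64(105.6)] [np.float64(129.0), np.float64(128.5), np.float64(97.2), np.float64(98.3)] [ 516.07546181 -277.30831472]
15 [np.float64(16.8), np.float64(15.7), np.float64(107.0), np.float64(105.1)] [np.float64(126.1), np.float64(129.4), np.float64(99.2), np.float64(96.8)] [ 513.96792539 -278.31106955]
[np.float64(16.1), np.float64(15.5), np.float64(105.9), np.float64(105.6)] [np.float64(128.2), np.float64(127.7), np.float64(96.6), np.float64(97.7)] [ 516.03061715 -281.94974036]
headtop [ 531.4 -274.   114.4] headbase [ 514.7 -278.1   84.8]
[ 513.7 -278.    82.9] 12.1 [0.82 0.16] [ 0.11 -0.37  0.5  -0.42 -0.13  0.29 -0.59  0.43 -0.02  0.25  0.05 -0.17]
```

Pin fit gives rack yaw ≈16° from the base edges, mouth ≈(513.7,-278.6,83) and head top ≈(531.5,-273.5,115). The sizes match. I'll move to a tilted pre-grasp on the pin's axis.

```bash
cat >> h.py <<'E'
M=np.array([513.7,-278.6,83.]); PS=np.radians(16.)
AX=np.array([.5*np.cos(PS),.5*np.sin(PS),np.cos(np.radians(30))])
def tilted():
    x=-AX; y=np.array([np.cos(PS-np.pi/2),np.sin(PS-np.pi/2),0]); return Rn.from_matrix(np.stack([x,y,np.cross(x,y)],1))
E
python3 - <<'E'
from h import *
p,R=load(); print(plan(p,R,M+125*AX,tilted()), plan(M+125*AX,tilted(),M+8*AX,tilted()))
E
```

```text
(array([0.03101, 0.18583, 0.05529]), array([-0.00244, -0.08333,  0.00065])) (array([ 0.156, -0.   , -0.   ]), array([0., 0., 0.]))
```

Emit:
{"fn": "servo_tool", "kwargs": {
  "deltas": [
    [[0.0,0.04,0.012],[0,-0.01,0]],
    [[0.0,0.09,0.025],[0,-0.025,0]],
    [[0.01,0.14,0.04],[-0.001,-0.045,0]],
    [[0.02,0.175,0.05],[-0.002,-0.065,0.0005]],
    [[0.031,0.1858,0.0553],[-0.0024,-0.08,0.0006]],
    [[0.031,0.1858,0.0553],[-0.0024,-0.0833,0.0006]],
    [[0.031,0.1858,0.0553],[-0.0024,-0.0833,0.0006]],
    [[0.031,0.1858,0.0553],[-0.0024,-0.0833,0.0006]]
  ]
}}

```text
time: 23.18
ee_pos: [573.8, -261.2, 192.2]
ee_rot: [-0.12, -0.496, -0.07, 0.857]
ft_force: [0.4, 0.8, 0.8]
grip_width: 0.628
```

```bash
python3 - <<'E'
from h import *
did([0.031,0.1858,0.0553],[-0.0024,-0.0833,0.0006]); stat()
for n in ("side","top"):
    cv2.imwrite(f"pics/{n}7.png",manip.capture(n))
crop("pics/side7.png","pics/side7c.png",265,205,130,110,6)
crop("pics/top7.png","pics/top7c.png",270,175,130,110,6)
stat()
E
```

```text
t 23.18 cmd [ 573.76 -261.36  191.26] meas [ 573.75 -261.22  192.23] rotdiff deg [0.01 0.12 0.03] F [0.4 0.8 0.8] grip 53.4 q [ 0.25  0.69 -0.08  1.38  0.27  1.55 -1.18]
t 23.27 cmd [ 573.76 -261.36  191.26] meas [ 573.69 -261.43  192.38] rotdiff deg [0.03 0.11 0.03] F [-0.9 -0.4 -0. ] grip 53.2 q [ 0.25  0.69 -0.08  1.38  0.27  1.55 -1.18]
```

View pics/side7c.png

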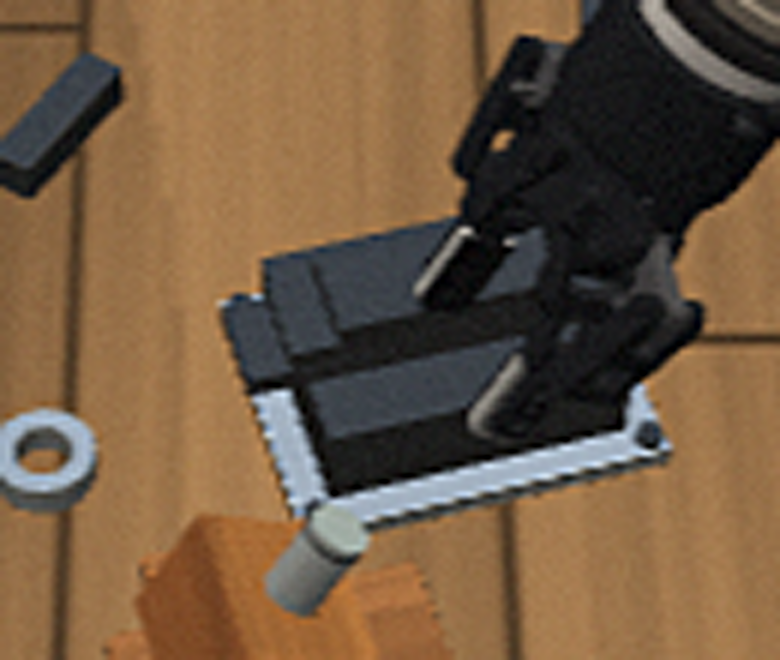

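View pics/top7c.png

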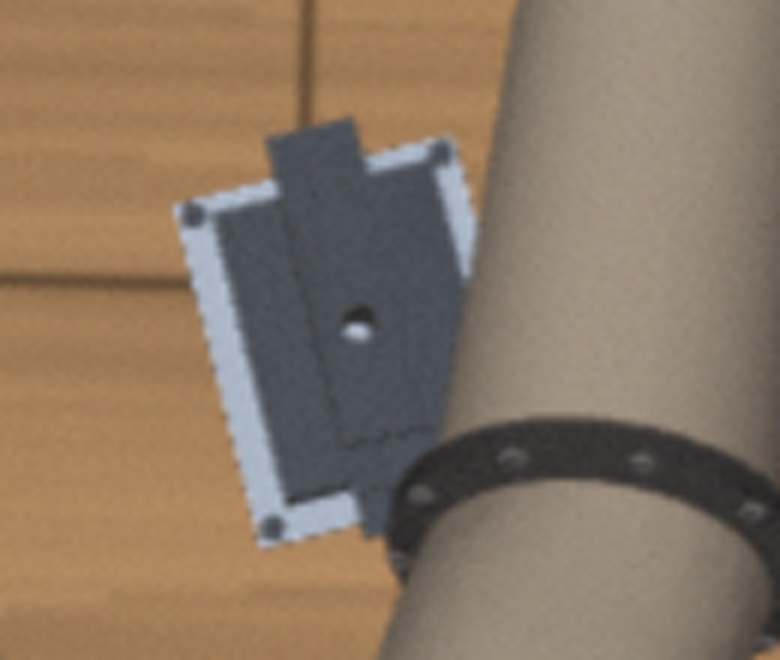

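The three leaves are stacked, with the hole at top crop (358,324) and the block's floor visible through it. The fingers straddle the pin's axis.

```bash
python3 - <<'E'
from h import *
p,R=load(); print(plan(p,R,M+35*AX,tilted()),plan(p,R,M+8*AX,tilted()))
def cc(x,y,ox,oy,k): return (x+.5)/k-.5+ox,(y+.5)/k-.5+oy
print(at("top",*cc(358,324,270,175,6),80))
E
```

```text
(array([1.2e-01, 7.0e-05, 1.0e-05]), array([-3.e-05, -3.e-05,  6.e-05])) (array([1.56e-01, 9.00e-05, 2.00e-05]), array([-3.e-05, -3.e-05,  6.e-05]))
[ 575.27375118 -115.45143431   80.        ]
```

Emit:
{"fn": "servo_tool", "kwargs": {
  "deltas": [
    [[0.04,0,0],[0,0,0]],
    [[0.08,0,0],[0,0,0]],
    [[0.11,0,0],[0,0,0]],
    [[0.12,0,0],[0,0,0]],
    [[0.12,0,0],[0,0,0]]
  ]
}}

```text
time: 23.9
ee_pos: [530.6, -273.8, 113.8]
ee_rot: [-0.12, -0.495, -0.069, 0.857]
ft_force: [0.3, 0.3, 0.8]
grip_width: 0.621
```

```bash
python3 - <<'E'
from h import *
did([0.12,0,0],[0,0,0]); stat()
for n in ("side",):
    cv2.imwrite(f"pics/{n}8.png",manip.capture(n))
crop("pics/side8.png","pics/side8c.png",275,245,90,75,8)
stat()
E
```

```text
t 23.9 cmd [ 530.51 -273.72  113.31] meas [ 530.61 -273.8   113.85] rotdiff deg [0.02 0.03 0.01] F [0.3 0.3 0.8] grip 52.8 q [ 0.29  0.72 -0.08  1.53  0.3   1.37 -1.21]
t 23.95 cmd [ 530.51 -273.72  113.31] meas [ 531.25 -273.68  114.19] rotdiff deg [0.01 0.09 0.04] F [-1.  -0.6  1.2] grip 53.1 q [ 0.29  0.72 -0.08  1.53  0.3   1.37 -1.21]
```

View pics/side8c.png

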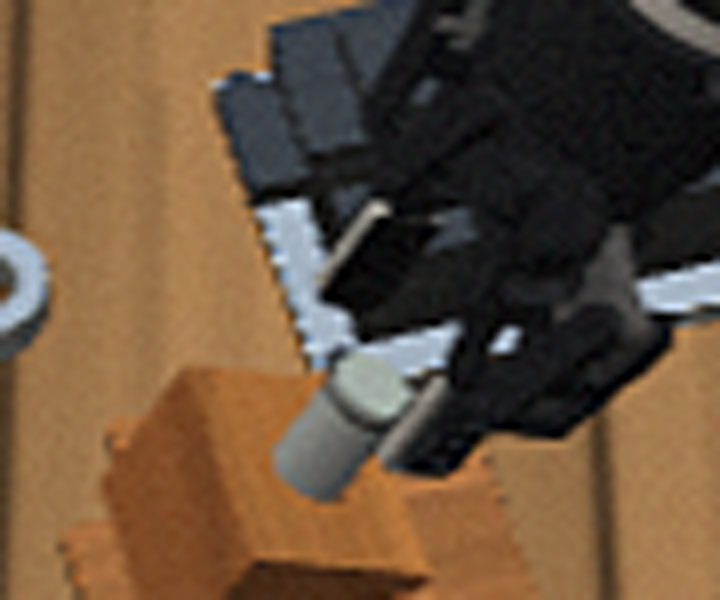

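```bash
python3 - <<'E'
from h import *
p,R=load(); m=manip.observe()["ee_pos"]; r=R.as_matrix()
for nm,v in (("tip far,+z",-26.5*r[:,1]+11*r[:,2]),("near,+z",26.5*r[:,1]+11*r[:,2]),("near,-z",26.5*r[:,1]-11*r[:,2]),("axis",0*r[:,0])):
    for b in (0,4,8):
        print(nm,b,((proj("side",m+v-b*r[:,0])-[275,245]+.5)*8-.5).round())
print("headtop",((proj("side",M+38*AX)-[275,245]+.5)*8-.5).round())
E
```

```text
tip far,+z 0 [311. 312.]
tip far,+z 4 [317. 303.]
tip far,+z 8 [324. 294.]
near,+z 0 [365. 460.]
near,+z 4 [372. 451.]
near,+z 8 [379. 442.]
near,-z 0 [430. 467.]
near,-z 4 [437. 458.]
near,-z 8 [445. 449.]
axis 0 [370. 389.]
axis 4 [377. 380.]
axis 8 [384. 371.]
headtop [373. 385.]
```

Emit:
{"fn": "servo_tool", "kwargs": {
  "deltas": [
    [[0.015,0,0],[0,0,0]],
    [[0.03,0,0],[0,0,0]],
    [[0.039,0,0],[0,0,0]],
    [[0.039,0,0],[0,0,0]],
    [[0.039,0,0],[0,0,0]]
  ]
}}

```text
time: 24.58
ee_pos: [516.7, -277.7, 88.1]
ee_rot: [-0.12, -0.495, -0.07, 0.857]
ft_force: [0.5, -0.3, -0.3]
grip_width: 0.625
```

```bash
python3 - <<'E'
from h import *
did([0.039,0,0],[0,0,0]); stat()
E
```

```text
t 24.57 cmd [ 516.46 -277.74   87.97] meas [ 516.7  -277.72   88.12] rotdiff deg [-0.    0.02  0.01] F [ 0.5 -0.3 -0.3] grip 53.1 q [ 0.3   0.73 -0.08  1.58  0.31  1.32 -1.21]
```

Emit:
{"fn": "servo_tool", "kwargs": {
  "deltas": [
    [[0,0,0],[0,0,0]],
    [[0,0,0],[0,0,0]],
    [[0,0,0],[0,0,0]],
    [[0,0,0],[0,0,0]],
    [[0,0,0],[0,0,0]],
    [[0,0,0],[0,0,0]]
  ],
  "grip": -1,
  "newtons": 90
}}

```text
time: 25.32
ee_pos: [517.1, -277.7, 88.3]
ee_rot: [-0.121, -0.496, -0.07, 0.857]
ft_force: [3.8, 1.2, 4.4]
grip_width: 0.257
```

```bash
python3 - <<'E'
from h import *
stat()
E
```

```text
t 25.32 cmd [ 516.46 -277.74   87.97] meas [ 517.1  -277.69   88.34] rotdiff deg [-0.    0.07  0.04] F [3.8 1.2 4.4] grip 21.8 q [ 0.3   0.73 -0.08  1.58  0.31  1.32 -1.21]
```

Emit:
{"fn": "servo_tool", "kwargs": {
  "deltas": [
    [[-0.01,0,0],[0,0,0]],
    [[-0.025,0,0],[0,0,0]],
    [[-0.04,0,0],[0,0,0]],
    [[-0.04,0,0],[0,0,0]]
  ]
}}

```text
time: 25.82
ee_pos: [532.0, -273.4, 114.9]
ee_rot: [-0.121, -0.496, -0.07, 0.857]
ft_force: [0.2, 1.2, -1.8]
grip_width: 0.253
```

```bash
python3 - <<'E'
from h import *
did([-0.04,0,0],[0,0,0]); stat()
E
```

```text
t 25.82 cmd [ 530.87 -273.62  113.96] meas [ 531.98 -273.43  114.85] rotdiff deg [-0.    0.11  0.06] F [ 0.2  1.2 -1.8] grip 21.5 q [ 0.28  0.72 -0.08  1.53  0.3   1.37 -1.21]
```

Force is about the pin's weight, so it slides freely. I'll draw it fully out.

Emit:
{"fn": "servo_tool", "kwargs": {
  "deltas": [
    [[-0.02,0,0],[0,0,0]],
    [[-0.045,0,0],[0,0,0]],
    [[-0.08,0,0],[0,0,0]],
    [[-0.11,0,0],[0,0,0]],
    [[-0.11,0,0],[0,0,0]]
  ]
}}

```text
time: 26.45
ee_pos: [572.8, -261.7, 187.5]
ee_rot: [-0.121, -0.497, -0.069, 0.856]
ft_force: [0.9, -0.2, -2.2]
grip_width: 0.254
```

```bash
python3 - <<'E'
from h import *
did([-0.11,0,0],[0,0,0]); stat()
for n in ("side","top"):
    cv2.imwrite(f"pics/{n}9.png",manip.capture(n))
crop("pics/side9.png","pics/side9c.png",265,205,130,110,6)
p,R=load(); r=R.as_matrix()
print("expected nose d from TCP", "center (below block) plan", plan(p,R,[577.5,-116,190],down(-74.9)))
E
```

```text
t 26.45 cmd [ 570.52 -262.28  185.41] meas [ 572.77 -261.71  187.52] rotdiff deg [-0.01  0.26  0.13] F [ 0.9 -0.2 -2.2] grip 21.6 q [ 0.26  0.69 -0.08  1.39  0.28  1.54 -1.18]
expected nose d from TCP center (below block) plan (array([-0.03657, -0.18495, -0.05122]), array([ 0.0024,  0.0833, -0.0006]))
```

View pics/side9c.png

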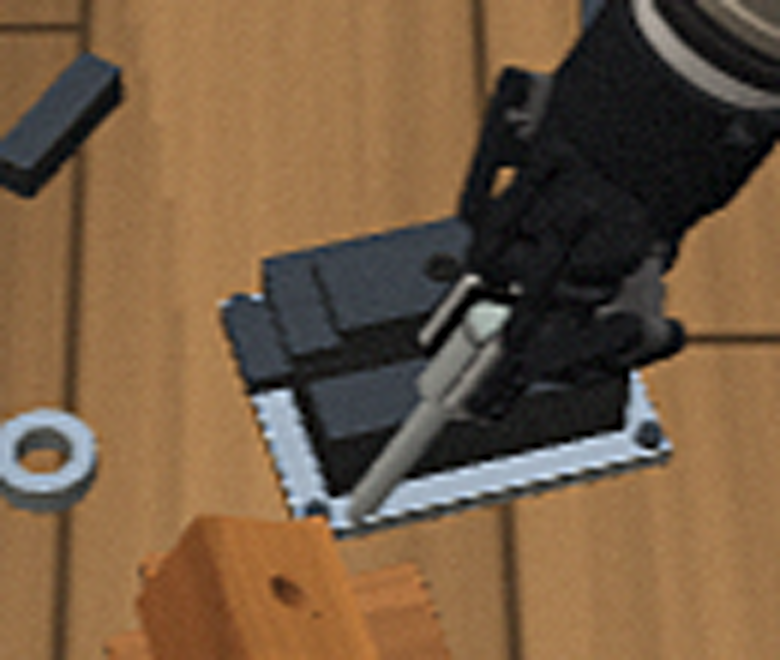

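The pin is out of the rack and in line with the fingers, with the nose at about side crop (355,515). I'll swing it upright over the stack.

Emit:
{"fn": "servo_tool", "kwargs": {
  "deltas": [
    [[0.0,-0.02,-0.004],[0,0.01,0]],
    [[-0.005,-0.05,-0.013],[0,0.02,0]],
    [[-0.015,-0.09,-0.025],[0.001,0.035,0]],
    [[-0.025,-0.13,-0.037],[0.002,0.055,-0.0003]],
    [[-0.035,-0.165,-0.047],[0.0024,0.07,-0.0006]],
    [[-0.0366,-0.185,-0.0512],[0.0024,0.0833,-0.0006]],
    [[-0.0366,-0.185,-0.0512],[0.0024,0.0833,-0.0006]],
    [[-0.0366,-0.185,-0.0512],[0.0024,0.0833,-0.0006]]
  ]
}}

```text
time: 27.55
ee_pos: [577.0, -117.0, 189.6]
ee_rot: [-0.093, -0.7, -0.092, 0.702]
ft_force: [0.1, -0.3, -1.8]
grip_width: 0.256
```

Emit:
{"fn": "servo_tool", "kwargs": {
  "deltas": [
    [[0.01,0,0],[0,0,0]],
    [[0.02,0,0],[0,0,0]],
    [[0.02,0,0],[0,0,0]],
    [[0.02,0,0],[0,0,0]]
  ]
}}

```text
time: 28.05
ee_pos: [577.5, -116.0, 174.8]
ee_rot: [-0.093, -0.701, -0.093, 0.701]
ft_force: [0.9, -0.4, -1.4]
grip_width: 0.253
```

```bash
python3 - <<'E'
from h import *
did([-0.0366,-0.185,-0.0512],[0.0024,0.0833,-0.0006]);did([0.02,0,0],[0,0,0]); stat()
for n in ("side","top"):
    cv2.imwrite(f"pics/{n}10.png",manip.capture(n))
stat()
crop("pics/side10.png","pics/side10c.png",290,170,100,90,8)
crop("pics/top10.png","pics/top10c.png",270,175,130,110,6)
E
```

```text
t 28.05 cmd [ 577.49 -115.96  175.03] meas [ 577.51 -115.96  174.84] rotdiff deg [-0.   -0.02 -0.01] F [ 0.9 -0.4 -1.4] grip 21.5 q [ 0.26  0.41 -0.22  1.81  0.11  0.94 -1.31]
t 28.15 cmd [ 577.49 -115.96  175.03] meas [ 577.65 -115.94  175.21] rotdiff deg [-0.    0.02  0.01] F [ 0.8  0.6 -2.2] grip 21.5 q [ 0.26  0.41 -0.22  1.81  0.11  0.94 -1.31]
```

View pics/side10c.png

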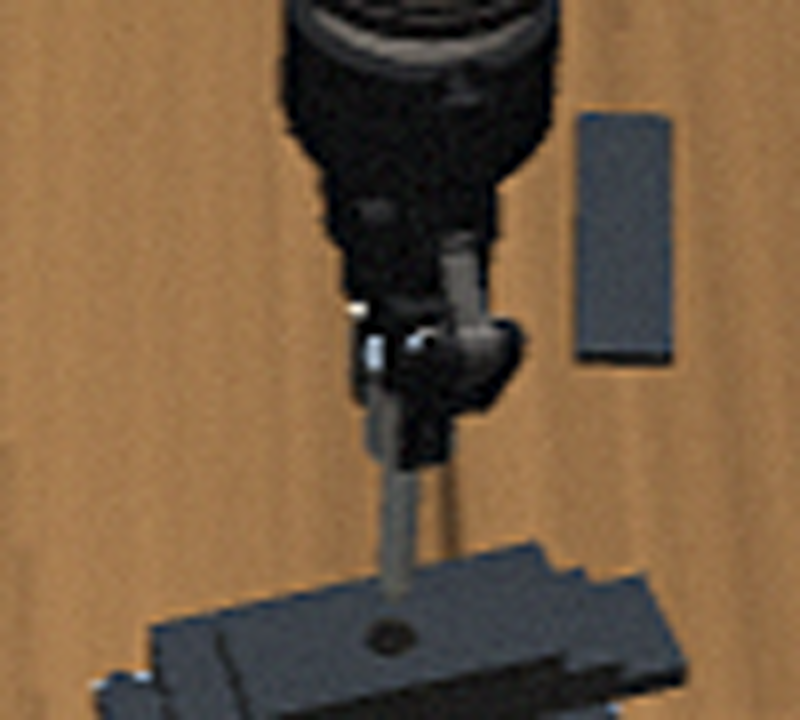

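View pics/top10c.png

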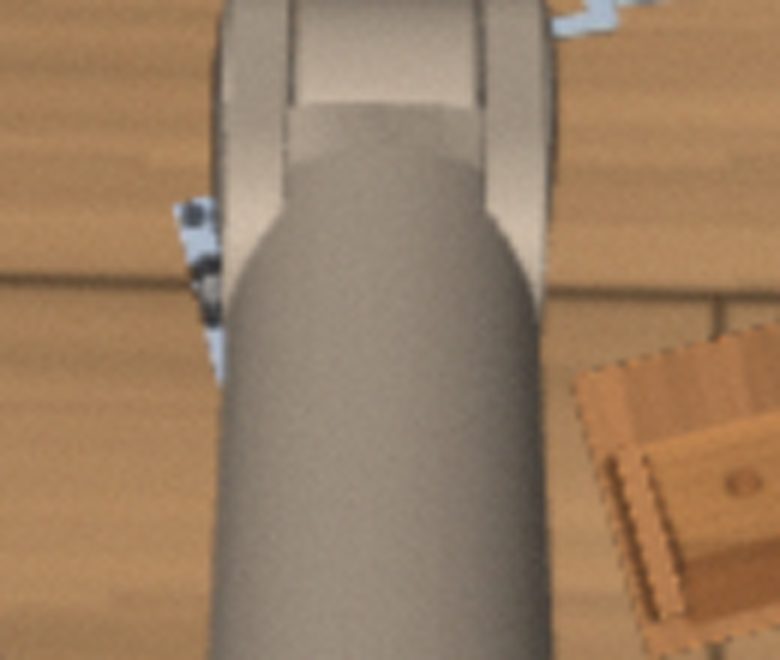

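```bash
python3 - <<'E'
from h import *
C=lambda x,y:((x+.5)/8-.5+290,(y+.5)/8-.5+170)
print("hole",at("side",*C(391,637),80).round(1))
for z in (97,99.3,101): print("nose",z,at("side",*C(397,598),z).round(1))
b=at("side",*C(397,597),99.3)
for dz in (0,20,40,55): print(dz,((proj("side",b+[0,0,dz])-[290,170]+.5)*8-.5).round(1))
print("TCP axis proj",[((proj("side",[577.6,-116,z])-[290,170]+.5)*8-.5).round(1) for z in (99.3,80,140)])
E
python3 - <<'E'
import sys; sys.path.insert(0,'.')
import os; os.chdir('.')
from h import *
crop("pics/side10.png","pics/side10d.png",325,220,32,36,20)
E
```

```text
hole [ 577.4 -115.7   80. ]
nose 97 [ 578.7 -114.5   97. ]
nose 99.3 [ 578.6 -116.5   99.3]
nose 101 [ 578.4 -118.   101. ]
0 [397. 597.]
20 [399.1 553.6]
40 [401.3 509.3]
55 [403.  475.5]
TCP axis proj [array([393.8, 596.8]), array([391.8, 637.8]), array([398.1, 507.5])]
```

View pics/side10d.png

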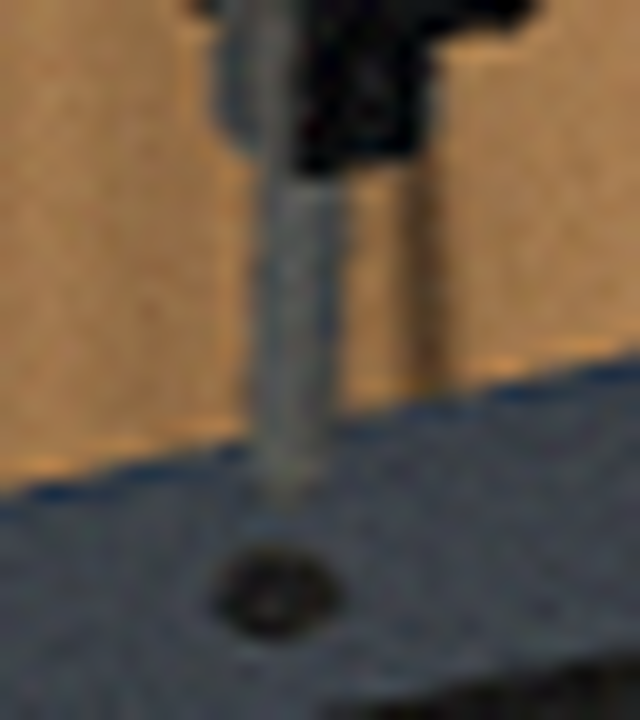

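The nose projects to within about 0.5–1 mm of the hole's centre, well inside the taper's catch. Starting a guarded insertion.

Emit:
{"fn": "servo_tool", "kwargs": {
  "deltas": [
    [[0.008,0,0],[0,0,0]],
    [[0.018,0,0],[0,0,0]],
    [[0.028,0,0],[0,0,0]],
    [[0.034,0,0],[0,0,0]],
    [[0.034,0,0],[0,0,0]]
  ]
}}

```text
time: 28.78
ee_pos: [577.1, -115.9, 149.0]
ee_rot: [-0.093, -0.701, -0.093, 0.701]
ft_force: [-0.4, -0.2, -1.6]
grip_width: 0.256
```

```bash
python3 - <<'E'
from h import *
did([0.034,0,0],[0,0,0]); stat()
E
```

```text
t 28.77 cmd [ 577.49 -115.96  149.53] meas [ 577.15 -115.88  148.97] rotdiff deg [-0.01 -0.05 -0.02] F [-0.4 -0.2 -1.6] grip 21.8 q [ 0.26  0.44 -0.21  1.83  0.12  0.89 -1.32]
```

Inside the top leaf with no contact force. Continuing.

Emit:
{"fn": "servo_tool", "kwargs": {
  "deltas": [
    [[0.008,0,0],[0,0,0]],
    [[0.016,0,0],[0,0,0]],
    [[0.02,0,0],[0,0,0]],
    [[0.02,0,0],[0,0,0]]
  ]
}}

```text
time: 29.28
ee_pos: [577.3, -116.0, 134.2]
ee_rot: [-0.093, -0.701, -0.093, 0.701]
ft_force: [-0.4, -0.4, -1.7]
grip_width: 0.259
```

```bash
python3 - <<'E'
from h import *
did([0.02,0,0],[0,0,0]); stat()
E
```

```text
t 29.27 cmd [ 577.49 -115.96  134.53] meas [ 577.25 -115.95  134.18] rotdiff deg [-0.   -0.03 -0.01] F [-0.4 -0.4 -1.7] grip 22.0 q [ 0.26  0.46 -0.21  1.84  0.12  0.86 -1.32]
```

Emit:
{"fn": "servo_tool", "kwargs": {
  "deltas": [
    [[0.008,0,0],[0,0,0]],
    [[0.016,0,0],[0,0,0]],
    [[0.022,0,0],[0,0,0]],
    [[0.022,0,0],[0,0,0]]
  ]
}}

```text
time: 29.78
ee_pos: [577.2, -115.9, 117.5]
ee_rot: [-0.093, -0.701, -0.093, 0.701]
ft_force: [-0.4, 0.3, -2.4]
grip_width: 0.259
```

```bash
python3 - <<'E'
from h import *
did([0.022,0,0],[0,0,0]); stat()
E
```

```text
t 29.77 cmd [ 577.49 -115.96  118.03] meas [ 577.24 -115.85  117.53] rotdiff deg [-0.01 -0.04 -0.02] F [-0.4  0.3 -2.4] grip 22.0 q [ 0.25  0.48 -0.21  1.85  0.13  0.82 -1.33]
```

The nose is 8 mm into the block with no force. On to about 89 mm, just short of seating (expected ≈85.7).

Emit:
{"fn": "servo_tool", "kwargs": {
  "deltas": [
    [[0.01,0,0],[0,0,0]],
    [[0.02,0,0],[0,0,0]],
    [[0.03,0,0],[0,0,0]],
    [[0.038,0,0],[0,0,0]],
    [[0.038,0,0],[0,0,0]]
  ]
}}

```text
time: 30.4
ee_pos: [577.4, -115.8, 89.0]
ee_rot: [-0.093, -0.701, -0.093, 0.701]
ft_force: [0.2, 0.1, -2.8]
grip_width: 0.257
```

```bash
python3 - <<'E'
from h import *
did([0.038,0,0],[0,0,0]); stat()
E
```

```text
t 30.4 cmd [ 577.49 -115.96   89.53] meas [ 577.39 -115.82   88.97] rotdiff deg [-0.01 -0.02 -0.02] F [ 0.2  0.1 -2.8] grip 21.9 q [ 0.25  0.52 -0.2   1.87  0.14  0.77 -1.34]
```

Emit:
{"fn": "servo_tool", "kwargs": {
  "deltas": [
    [[0.002,0,0],[0,0,0]],
    [[0.004,0,0],[0,0,0]],
    [[0.004,0,0],[0,0,0]]
  ]
}}

```text
time: 30.78
ee_pos: [577.5, -116.0, 86.6]
ee_rot: [0.093, 0.701, 0.093, -0.701]
ft_force: [1.6, -0.2, -2.1]
grip_width: 0.26
```

```bash
python3 - <<'E'
from h import *
did([0.004,0,0],[0,0,0]); stat()
E
```

```text
t 30.77 cmd [ 577.49 -115.96   86.53] meas [ 577.47 -115.97   86.62] rotdiff deg [-0.    0.01  0.01] F [ 1.6 -0.2 -2.1] grip 22.1 q [ 0.25  0.52 -0.2   1.87  0.14  0.76 -1.34]
```

Emit:
{"fn": "servo_tool", "kwargs": {
  "deltas": [
    [[0.001,0,0],[0,0,0]],
    [[0.002,0,0],[0,0,0]],
    [[0.003,0,0],[0,0,0]],
    [[0.003,0,0],[0,0,0]],
    [[0.003,0,0],[0,0,0]]
  ]
}}

```text
time: 31.4
ee_pos: [577.6, -116.0, 86.5]
ee_rot: [0.093, 0.701, 0.093, -0.701]
ft_force: [-7.3, 1.0, 16.7]
grip_width: 0.258
```

```bash
python3 - <<'E'
from h import *
did([0.003,0,0],[0,0,0]); stat()
E
```

```text
t 31.4 cmd [ 577.49 -115.96   84.28] meas [ 577.58 -116.03   86.47] rotdiff deg [0.01 0.02 0.04] F [-7.3  1.  16.7] grip 22.0 q [ 0.25  0.52 -0.2   1.87  0.14  0.76 -1.34]
```

Seated, with 17 N reaction at TCP z=86.5. I'll relieve the push, let go and back off straight up.

Emit:
{"fn": "servo_tool", "kwargs": {
  "deltas": [
    [[-0.002,0,0],[0,0,0]],
    [[-0.002,0,0],[0,0,0]]
  ]
}}

```text
time: 31.65
ee_pos: [577.6, -116.0, 86.5]
ee_rot: [0.093, 0.701, 0.093, -0.701]
ft_force: [-3.4, 0.4, 7.1]
grip_width: 0.256
```

Emit:
{"fn": "servo_tool", "kwargs": {
  "deltas": [
    [[0,0,0],[0,0,0]],
    [[0,0,0],[0,0,0]],
    [[0,0,0],[0,0,0]],
    [[-0.02,0,0],[0,0,0]],
    [[-0.07,0,0],[0,0,0]],
    [[-0.14,0,0],[0,0,0]],
    [[-0.2,0,0],[0,0,0]],
    [[-0.2,0,0],[0,0,0]]
  ],
  "grip": 0.25
}}

```text
time: 32.65
ee_pos: [580.2, -116.1, 241.2]
ee_rot: [0.094, 0.704, 0.092, -0.698]
ft_force: [-0.1, -0.7, -0.3]
grip_width: 0.622
```

```bash
python3 - <<'E'
from h import *
did([-0.002,0,0],[0,0,0]);did([-0.2,0,0],[0,0,0]); stat()
E
```

```text
t 32.65 cmd [ 577.49 -115.96  235.78] meas [ 580.15 -116.11  241.22] rotdiff deg [0.   0.49 0.21] F [-0.1 -0.7 -0.3] grip 52.9 q [ 0.27  0.34 -0.22  1.75  0.09  1.06 -1.29]
```

Move aside towards +y so that both cameras see the stack.

Emit:
{"fn": "servo_tool", "kwargs": {
  "deltas": [
    [[0,-0.06,0],[0,0,0]],
    [[0,-0.14,0],[0,0,0]],
    [[0,-0.21,0],[0,0,0]],
    [[0,-0.26,0],[0,0,0]],
    [[0,-0.28,0],[0,0,0]],
    [[0,-0.28,0],[0,0,0]],
    [[0,-0.28,0],[0,0,0]]
  ]
}}

```text
time: 33.52
ee_pos: [523.2, 84.7, 235.6]
ee_rot: [-0.092, -0.701, -0.092, 0.701]
ft_force: [-0.2, -0.9, -0.4]
grip_width: 0.624
```

```bash
python3 - <<'E'
from h import *
did([0,-0.28,0],[0,0,0]); stat()
for n in ("side","top"):
    cv2.imwrite(f"pics/{n}11.png",manip.capture(n))
crop("pics/side11.png","pics/side11c.png",290,190,100,90,8)
crop("pics/top11.png","pics/top11c.png",270,175,130,110,6)
E
```

```text
t 33.52 cmd [522.78  86.79 235.78] meas [523.24  84.73 235.6 ] rotdiff deg [ 0.15 -0.02  0.05] F [-0.2 -0.9 -0.4] grip 53.0 q [ 0.    0.26 -0.33  1.88  0.1   1.02 -1.68]
```

View pics/side11c.png

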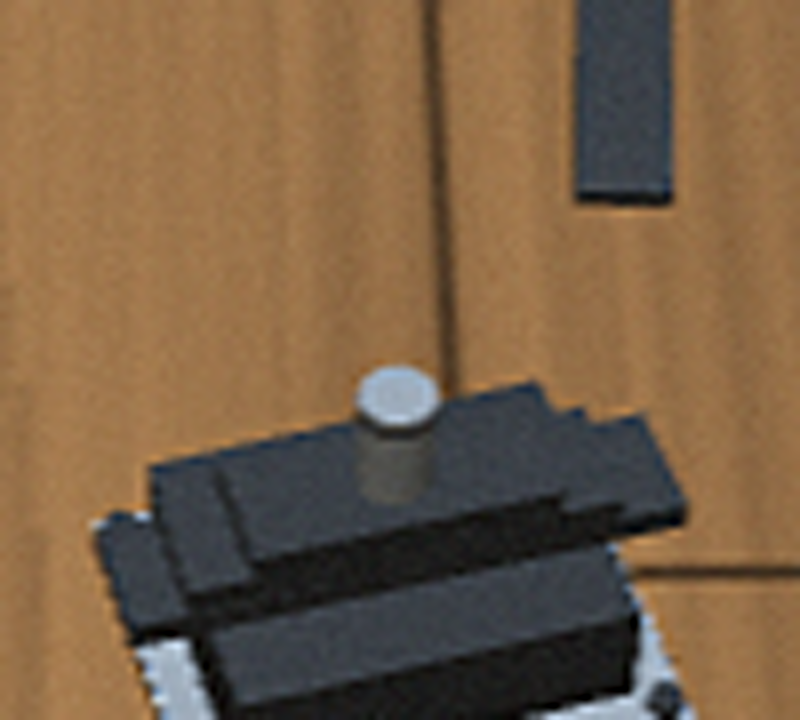

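View pics/top11c.png

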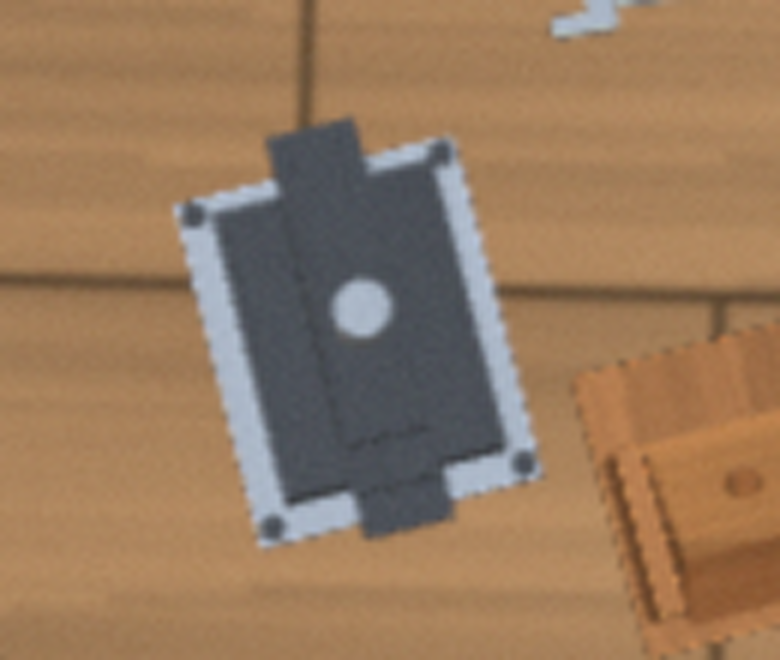

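View pics/top11.png

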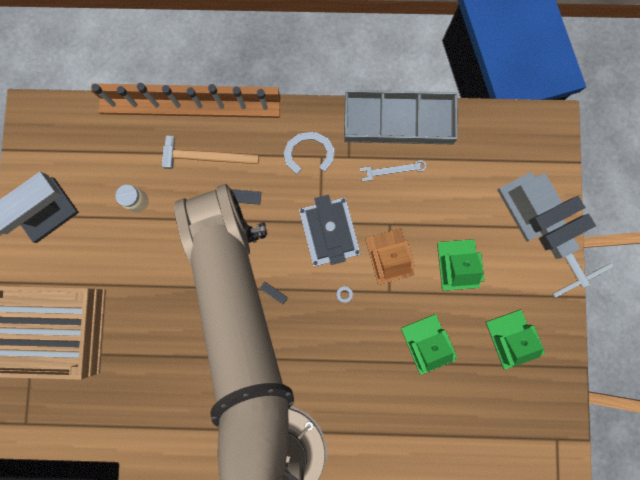

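The head stands on the top leaf at top crop (362,308) and side crop (399,396). The bystanders are where they were. I'll check the head's height, then hand in.

```bash
python3 - <<'E'
from h import *
def cc(x,y,ox,oy,k): return ((x+.5)/k-.5+ox,(y+.5)/k-.5+oy)
A=[];b=[]
for n,uv in (("top",cc(362,308,270,175,6)),("side",cc(398,396,290,190,8))):
    o,d=ray(n,*uv); d=d/np.linalg.norm(d); P=np.eye(3)-np.outer(d,d); A.append(P);b.append(P@o)
z=np.linalg.lstsq(np.vstack(A),np.hstack(b),rcond=None)[0]; print("head top",z.round(1),"(expect 577.5,-116,118)")
if abs(z[2]-118)<4: manip.finish_job(); print("done",manip.observe()["time"])
E
```

```text
head top [ 577.5 -116.5  118.4] (expect 577.5,-116,118)
the job is handed in; nothing more can be done
the job is handed in; nothing more can be done
```

The spring pack is built and handed in at about 33.6 s of the 72 s allowed. The long, middle and short leaves are stacked along the block, and the pin is pushed down through all three into it.

- **Pin:** It slid in without measurable resistance until the head met the top leaf, giving about 17 N. The last two pictures put the head's top at (577.5, -116.5, 118.4), against an expected (577.5, -116, 118).
- **Leaves:** All three lie flat and lengthwise. Before the pin went in, the middle leaf's hole looked about 1 mm off the long leaf's, within the clearance.
- **Bystanders:** The ones I could see look unmoved. The arm partly hid the flat bar in the last top picture, but the side picture shows its visible end where it was.
- **Gripper reading:** It read about 37 mm on the 40 mm leaves and 22 mm on the 24 mm head. I took this as a reading offset, since every grasp held.

The arm was touching nothing at hand-in. No check failed.

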